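Put the stand loupe back in its spring-lid case

TASK

Put the stand loupe away: press the thumb latch on the front of its case so that the sprung lid pops up, lower the loupe upright and fully home into its round pocket (do not drop it), then swing the lid down and press it until it snaps shut and stays latched on its own. The plastic is thin: find the latch and the click by feel, never pushing harder than 15 N on the latch or 20 N on the lid, and leave the other things on the bench where they are.

Things in the scene. Friction and masses are not known exactly. Their poses are not given: they have to be found in the camera images.
- case: Flat grey plastic loupe case, 100 mm deep (x), 104 wide (y), 50 high when shut, screwed on a heavy 120 x 128 mm steel foot plate: it does not move. Origin: centre of its underside on the bench; x points from the latch (front) to the hinge (back), z up. Tray top and rim are 26 mm above the bench; with the lid up only the lid (back) and the latch hook (middle of the front, to 48 mm) stand higher.
- pocket (a point): Centre of the floor of the round pocket in the tray, 13 mm above the bench, at x = -10, y = -18 mm of the case. Pocket 42.4 mm across, 12 mm deep, upright walls, no lead-in. Axes as the case's. Seated, the loupe's top is 43 mm above the bench, 4 mm under the lid; standing proud on the tray it keeps the lid from closing.
- thumb_pad (a point): Where to press the thumb latch: top of the ridge near the outer end of its black pad, 26 mm wide (y), 22 mm above the bench, 87 mm in front of the case's origin. Press straight down: it rocks on a pin 33 mm behind, gives 1 to 2 mm at 2 to 3 N, frees the lid 6 to 8 mm down at 4 to 8 N, hard stop 12 mm down; springs back. The pad ends 5 mm in front of this point, the hook stands 23 mm behind.
- lid_hinge (a point): Middle of the lid's hinge line: 50 mm behind and 26 mm above the case's origin. The lid is a dome, 100 mm from hinge to front edge, 104 wide, 24 high, clear top and grey sides. Standing open it reaches about 126 mm above the bench and its outer face about 25 mm behind the hinge line. The point turns with the lid; shut, its axes are the case's.
- lid_push (a point): Where to press the lid shut: on its outer face, mid-width, 15 mm from the front edge, that is 85 mm in front of the hinge line and 24 mm above it when shut. It moves with the lid; its z axis is the outward normal of the face. With the lid up, push here from behind (towards the front) and follow the arc down.
- lid (a joint): Lid angle (rad): 0 shut and latched, 1.6 (just past upright) open. Its spring always pushes it open: at lid_push 1 N upright, 3 N nearly shut. In the last 9 mm the hook rides over the keeper (5 to 11 N, easing again: not yet shut), then a rubber seal is squeezed: it clicks at 9 to 13 N, about 1 mm below the shut height; 0.4 mm further is a hard stop. Let go before the click: it opens.
- latch (a joint): Angle of the thumb latch (rad): 0 at rest, 0.36 pressed to its stop.
- loupe: Stand loupe: a dark metal cylinder with fine grip rings and a glass lens in its top, 40 mm across, 30 mm high, foot edge bevelled 2.5 x 3 mm, about 70 g, standing upright on the bench to the left or to the right of the case. Origin: centre of its underside.
- spool: Bystander: solder spool with flanges, 52 mm across, 40 mm high, standing on the side opposite the loupe. Origin: centre of its underside. Leave it.
- flux_jar: Bystander: small amber glass jar with a black cap, 42 mm across, 42 mm high, behind and left of the case. Origin: centre of its underside. Leave it.
- toy_wheel: Bystander: rubber-tyred toy wheel lying flat, 65 mm across, 25 mm high, behind and right of the case. Origin: centre of its underside. Leave it.
- screwdriver: Bystander: black-handled screwdriver, 160 mm long, lying at the front left. Leave it.
- cutters: Bystander: side cutters, 125 mm long, lying at the front right. Leave it.
Things that resemble listed ones, but are neither listed nor needed, are in the scene too. There is more than one size of the case; the one meant has the size given above.

How it is judged (in metres and radians):
On the way, in this order (a step that is already met when the one before it is completed fails the run):
1. the latch is pressed and the lid has popped up (value of joint lid above 1.2 rad), for 0.2 s.
2. the loupe stands upright and fully home in its pocket, let go, with the lid still up (horizontal distance between loupe and pocket below 0.004 m and z of loupe in the frame of pocket below 0.003 m and angle between loupe's own z axis and vertical below 0.12 rad and contact force between the fingers and loupe below 0.05 N and linear speed of loupe below 0.03 m/s and value of joint lid above 1 rad), for 0.2 s.
At the end, for the whole second after the job is handed in: The lid is shut and held by its latch alone (lid angle under 0.03 rad, latch back at rest under 0.05 rad, nothing moving), with the loupe upright in its pocket: within 4 mm of the pocket's centre, its underside within 3 mm of the pocket floor, leaning less than 0.12 rad (horizontal distance between loupe and pocket below 0.004 m and z of loupe in the frame of pocket below 0.003 m and angle between loupe's own z axis and vertical below 0.12 rad and value of joint lid below 0.03 rad and value of joint latch below 0.05 rad and velocity of joint lid below 0.05 rad/s and linear speed of loupe below 0.03 m/s); the robot touches nothing.
It fails at once if the robot pushes on the thumb latch harder than 15 N (contact force between any of the fingers, the arm and latch above 15 N).
It fails at once if the robot pushes on the lid harder than 20 N (contact force between any of the fingers, the arm and lid above 20 N).
It fails at once if the loupe is dropped or flung (moves faster than 0.5 m/s out of the fingers) (contact force between the fingers and loupe below 0.05 N and linear speed of loupe above 0.5 m/s).
It fails at once if one of the other things on the bench is moved more than 20 mm (distance of any of spool, flux_jar, toy_wheel, screwdriver, cutters from where it was at the start of the episode above 0.02 m).
It also fails if it takes over 72 s, if anything falls off the work surface, if the arm or the gripper's body presses on something with over 40 N, if the wrist force passes 120 N, or if a joint passes its speed limit or range.

ROBOT

A 6-joint arm with a two-finger parallel gripper is mounted at the origin on the work surface. World frame = base frame: x ahead of the robot, y to its left, z up, the work surface at z = 0. Lengths are in mm, angles in rad, forces in N, time in s.
With the tool pointing down it reaches from about 325 to 875 mm from the base axis. Payload 4.4 kg.
Tool frame: the origin (TCP) lies between the finger pads; the fingertips stand 22 mm ahead of it and the grasp point (between the pads) lies 3 mm ahead of it; z points along the fingers, y is the direction in which the jaws open and shut (so a half turn about z gives the same grasp; the last joint's range is limited). The gripper opens to 85 mm and grips with 20 to 120 N. Pads are 22 mm wide; open, the fingers measure 114 mm over their backs; the gripper's body (76 mm by 85 mm) begins 54 mm behind the grasp point. The pads swing forward as they close: fully open they stand 13 mm farther back than shut.
Start: joints at [1.141, 0.207, 1.542, -0, 1.393, -0.15], TCP at [158.251, 552.797, 253.282] pointing down, gripper open.
Joint ranges: [-2.73, 2.73], [-0.86, 2.22], [0.23, 2.46], [-1.11, 4.25], [0.08, 2.63], [-2.82, 2.82]. Speed limits (rad/s): [2.79, 2.79, 3.14, 3.14, 3.14, 3.14].

INTERFACE

Orientations are given as [roll, pitch, yaw] about the fixed x, y, z axes, in that order (R = Rz(yaw) Ry(pitch) Rx(roll)).
In Python, from rig import read_state, optics, order gives the robot as it stands.
- The arm moves only by the shell command python3 -m inch 'ROWS' [FORCE]. ROWS is JSON, a list of rows, each an object with "twist": the turn, a rotation vector about the tool's x, y, z in rad, a list of three; "linear": the shift along the tool's x, y, z in m, a list of three; "gripper": the finger opening in m, from 0 to 0.0854. A call has 1 to 5 rows; each row is the pose to reach, as a shift and turn from the pose commanded when the call began, along the tool's axes at that moment; what a row does not reach only later rows make up. A row lasts 1/8 s, in which the tool goes at most 62.5 mm and 10.7 degrees, less where a joint would pass 70% of its speed; a pose out of reach is approached as far as the arm can. A call with a gripper value outside its range is refused whole. The fingers move at their own pace and stop on an object; FORCE is the grip in N (left out, the last holds). Time passes only in rows, so rows that repeat a pose let the fingers close. It gives the time, the measured TCP pose, the force and the opening at its end, in the units of the state.
- read_state(): the state, without advancing time (a new reading comes with each control period).
- optics.get_image(name): name is "side" or "top" or "wrist"; returns a dict with "pixels" (420x560x3 uint8, blue, green, red), "camera_matrix" (3x3 intrinsics, pixels), "world_from_camera" (4x4, takes a point from camera to world coordinates). Camera axes: x right, y down, z forward; pixel columns grow to the right and rows downward; lengths in mm; the calibration is good to about 2 mm. A picture is of the moment at which its call begins. There is no depth.
- order.job_done(): hands the job in, once; it reports no verdict.
The state is a dict: "clock": time; "q": joint angles; "qvel": joint speeds; "tau": joint torques, N m; "tcp_pos": TCP position; "tcp_rot": TCP orientation; "force": force on the tool from outside, world axes, zero at the start; "moment": the same for the moment, N m; "grip_width": opening from 0.0 (shut) to 1.0 (fully open).
Only numpy, scipy, OpenCV 4.12 (cv2) and the standard library are available. Lean on these libraries where they do the work, as an engineer would, in place of code of your own. Each camera call takes 0.05 s, during which the arm holds its last target.

## Working session

There is one attempt and no reset: what is moved stays moved. The work goes in short steps, Python scripts to look and compute and a shell command to move; the robot and the scene stay as the last step left them, time stands still between calls to the robot, and variables do not carry over. Pictures are saved under pics/ and viewed, and the job is handed in when it is done.

```bash
ls; mkdir -p pics; python3 - <<'E'
from rig import read_state, optics, order
import cv2
for n in ("top","side","wrist"):
    im=optics.get_image(n); cv2.imwrite(f"pics/a_{n}.png",im["pixels"])
    print(n,im["camera_matrix"],im["world_from_camera"])
print(read_state())
E
```

```text
pics
top [[404.51249879   0.         272.70918472]
 [  0.         404.51249879 203.92658128]
 [  0.           0.           1.        ]] [[-1.62647970e-02 -9.98110625e-01  5.92506248e-02  4.29579661e+02]
 [-9.99796868e-01  1.55296251e-02 -1.28472796e-02 -7.02648254e+00]
 [ 1.19028663e-02 -5.94475475e-02 -9.98160463e-01  1.11855721e+03]
 [ 0.00000000e+00  0.00000000e+00  0.00000000e+00  1.00000000e+00]]
side [[481.60231768   0.         284.19883407]
 [  0.         481.60231768 215.19049501]
 [  0.           0.           1.        ]] [[-9.94264494e-01 -5.70372312e-02  9.04702673e-02  4.15066035e+02]
 [-1.05676669e-01  6.54045138e-01 -7.49037649e-01  8.83023510e+02]
 [-1.64486049e-02 -7.54302136e-01 -6.56321363e-01  8.34676570e+02]
 [ 0.00000000e+00  0.00000000e+00  0.00000000e+00  1.00000000e+00]]
wrist [[313.04068543   0.         280.3645355 ]
 [  0.         313.04068543 209.3382052 ]
 [  0.           0.           1.        ]] [[ 2.75109961e-01  9.18250786e-01  2.84833292e-01  8.53339460e+01]
 [ 9.61409716e-01 -2.62011865e-01 -8.39114988e-02  5.73908100e+02]
 [-2.42209759e-03  2.96926384e-01 -9.54897301e-01  3.73275548e+02]
 [ 0.00000000e+00  0.00000000e+00  0.00000000e+00  1.00000000e+00]]
{'clock': 0.15, 'q': array([ 1.14145474e+00,  2.07274739e-01,  1.54263677e+00,  4.30189202e-06,
        1.39351920e+00, -1.50474469e-01]), 'qvel': array([ 0.00098512, -0.00224004, -0.00595102, -0.00112487,  0.0022505 ,
        0.00033197]), 'tau': array([ 1.25684292e-04, -3.83512473e+01, -2.92038095e+01, -3.01244754e-04,
        6.62257007e-03,  3.54584245e-05]), 'tcp_pos': array([158.03931066, 552.27538466, 252.35861214]), 'tcp_rot': array([-3.13977600e+00, -2.79722592e-04,  2.86272452e+00]), 'force': array([-0.66825397,  0.13422813, -0.497208  ]), 'moment': array([ 0.01872742,  0.02344933, -0.04385149]), 'grip_width': 0.9964920524763082}
```

View pics/a_top.png

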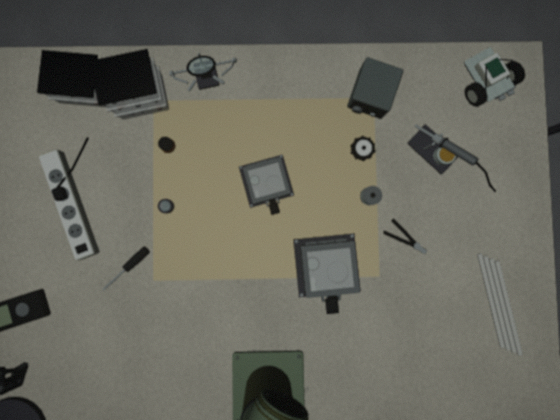

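View pics/a_side.png

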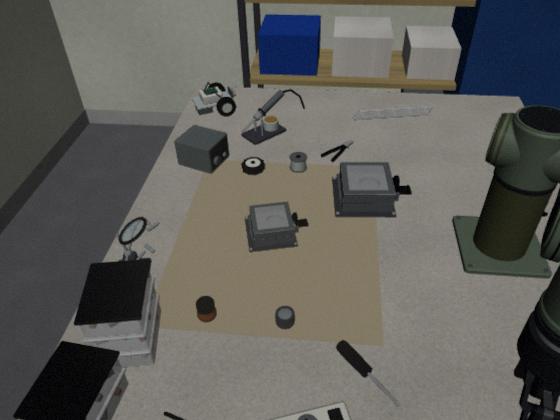

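View pics/a_wrist.png

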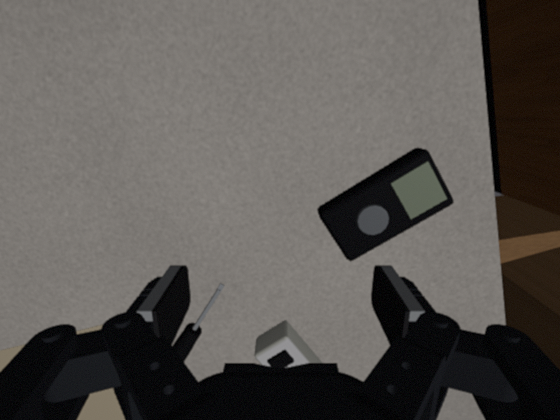

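```bash
cat > h.py <<'E'
import numpy as np, cv2
from scipy.spatial.transform import Rotation as Ro
from rig import read_state, optics, order
def ray(im,uv):
    K=im["camera_matrix"];T=im["world_from_camera"]
    d=T[:3,:3]@np.linalg.solve(K,[uv[0],uv[1],1.]); return T[:3,3],d
def onz(im,uv,z):
    o,d=ray(im,uv); return o+d*(z-o[2])/d[2]
def proj(im,p):
    T=im["world_from_camera"];c=T[:3,:3].T@(np.asarray(p,float)-T[:3,3]);u=im["camera_matrix"]@c;return u[:2]/u[2]
def tri(a,ua,b,ub):
    o1,d1=ray(a,ua);o2,d2=ray(b,ub);A=np.stack([d1,-d2],1);s=np.linalg.lstsq(A,o2-o1,rcond=None)[0]
    p=o1+s[0]*d1;q=o2+s[1]*d2;return (p+q)/2,np.linalg.norm(p-q)
def R(st=None):
    st=st or read_state();return Ro.from_euler('xyz',st["tcp_rot"])
def to_tool(p,st=None,ahead=0):
    "vector from tcp (+ahead mm along z) to world p, in tool axes, m"
    st=st or read_state();r=R(st);t=np.array(st["tcp_pos"]);return (r.inv().apply(np.asarray(p,float)-t)-[0,0,ahead])/1000
E
python3 - <<'E'
from h import *
im={n:{**optics.get_image(n)} for n in("top","side")}
t=im["top"]["pixels"][130:300,140:400];cv2.imwrite("pics/b_top.png",cv2.resize(cv2.convertScaleAbs(t,alpha=1.5),None,fx=3,fy=3,interpolation=cv2.INTER_CUBIC))
t=im["side"]["pixels"][140:340,180:430];cv2.imwrite("pics/b_side.png",cv2.resize(cv2.convertScaleAbs(t,alpha=1.5),None,fx=3,fy=3,interpolation=cv2.INTER_CUBIC))
E
```

```text
(no output)
```

View pics/b_top.png

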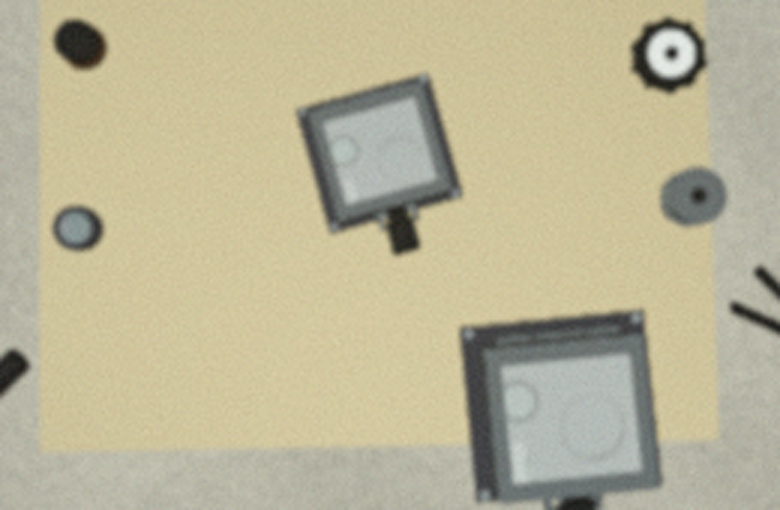

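View pics/b_side.png

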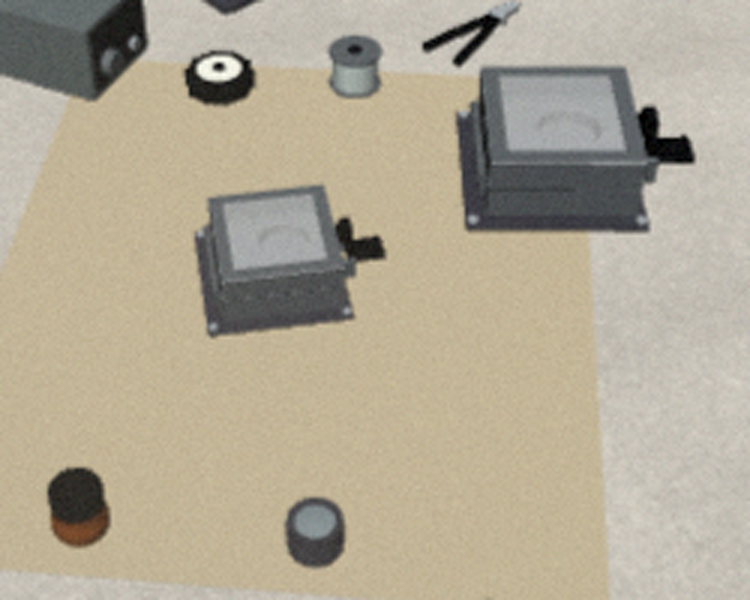

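```bash
python3 - <<'E'
from h import *
im=optics.get_image("top")
f=lambda u,v,z: onz(im,(140+u/3,130+v/3),z)
c=[f(*p,4) for p in((298,110),(424,76),(461,194),(334,232))]
print(np.round(c,1)); print([round(float(np.linalg.norm(c[i]-c[(i+1)%4])),1) for i in range(4)]); print("ctr",np.mean(c,0))
d=(c[0]+c[1]-c[2]-c[3]);print("yaw",np.arctan2(d[1],d[0]))
print("loupe",f(77,229,30),"pad end",f(406,251,22),"pocket",f(405,155,13))
print("spool",f(693,196,40),"wheel",f(670,54,25),"jar",f(80,44,42))
B=[f(*p,4) for p in((462,327),(642,312),(660,485),(484,500))]
print("big",[round(float(np.linalg.norm(B[i]-B[(i+1)%4])),1) for i in range(4)])
E
```

```text
[[600.7  69.5   4. ]
 [630.7 -47.6   4. ]
 [520.5 -79.8   4. ]
 [487.2  37.7   4. ]]
[120.8, 114.8, 122.1, 117.8]
ctr [559.78259368  -5.026085     4.        ]
yaw 0.2785672281680353
loupe [492.19391311 266.63038648  30.        ] pad end [468.10070474 -27.82644549  22.        ] pocket [556.36205139 -28.54577023  13.        ]
spool [ 512.58888177 -284.92564337   40.        ] wheel [ 644.02369429 -271.73527619   25.        ] jar [657.06087626 260.84423417  42.        ]
big [166.0, 157.8, 161.0, 157.9]
```

```bash
python3 - <<'E'
from h import *
st=read_state()
print(to_tool([492,267,200],st), to_tool([560,-5,200],st))
E
```

```text
[-0.39953509 -0.18261486  0.05295908] [-0.53976911 -0.42539538  0.0531479 ]
```

```bash
python3 -m inch '[{"linear":[-0.055,-0.025,0.01],"twist":[0,0,-0.15],"gripper":0.085},{"linear":[-0.11,-0.05,0.02],"twist":[0,0,-0.3],"gripper":0.085},{"linear":[-0.165,-0.075,0.03],"twist":[0,0,-0.45],"gripper":0.085},{"linear":[-0.22,-0.1,0.04],"twist":[0,0,-0.554],"gripper":0.085},{"linear":[-0.275,-0.125,0.053],"twist":[0,0,-0.554],"gripper":0.085}]' 30
python3 -c "
from h import *
st=read_state();print(st['tcp_pos'],st['tcp_rot'],st['force']);print(to_tool([492,267,200],st))"
```

```text
clock: 0.92
tcp_pos: [389.8, 355.8, 200.5]
tcp_rot: [3.141, 0.001, -2.866]
force: [0.3, 1.3, 0.2]
grip_width: 0.989
[389.76819532 355.76110452 200.47360798] [ 3.14103271e+00  1.46279702e-03 -2.86565772e+00] [0.34508705 1.30928668 0.23415329]
[-0.07418103 -0.11325637  0.0005187 ]
```

```bash
python3 -m inch '[{"linear":[-0.03,-0.045,0],"twist":[0,0,0],"gripper":0.085},{"linear":[-0.06,-0.09,0],"twist":[0,0,0],"gripper":0.085},{"linear":[-0.074,-0.113,0],"twist":[0,0,0],"gripper":0.085},{"linear":[-0.074,-0.113,0],"twist":[0,0,0],"gripper":0.085}]'
cat > snap.py <<'E'
import sys
from h import *
n,o=sys.argv[1:3]
im=optics.get_image(n); import pickle
cv2.imwrite(f"pics/{o}.png",cv2.convertScaleAbs(im["pixels"],alpha=1.6)); pickle.dump({k:im[k] for k in("pixels","camera_matrix","world_from_camera")},open(f"pics/{o}.pkl","wb"))
st=read_state();print(st['clock'],np.round(st['tcp_pos'],2),np.round(st['tcp_rot'],4),np.round(st['force'],2))
E
python3 snap.py wrist c1; python3 -c "
from h import *
print(to_tool([560,-5,200]))"
```

```text
clock: 1.42
tcp_pos: [491.6, 266.8, 200.3]
tcp_rot: [-3.142, 0.0, -2.87]
force: [-1.1, 0.3, 0.4]
grip_width: 0.994
1.475 [490.43 267.79 200.11] [ 3.1412e+00 -6.0000e-04 -2.8683e+00] [ 0.33 -0.09 -0.11]
[ 6.63359360e-03 -2.81442849e-01 -1.04624391e-05]
```

View pics/c1.png

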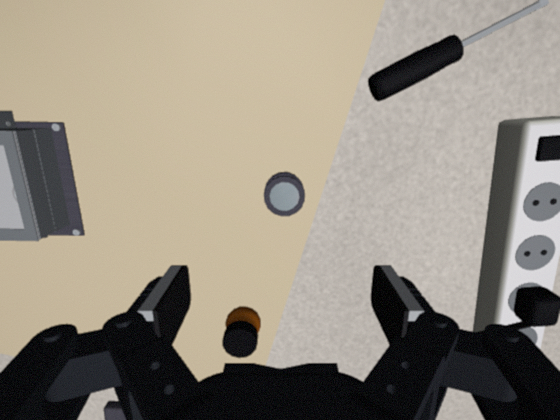

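```bash
python3 - <<'E'
from h import *; import pickle
im=pickle.load(open("pics/c1.pkl","rb"))
hsv=cv2.cvtColor(im["pixels"],cv2.COLOR_BGR2HSV)
b,g,r=[im["pixels"][:,:,i].astype(int) for i in range(3)]
m=((r-b<8)).astype(np.uint8)*255
m[:,:245]=0;m[:,330:]=0;m[:160]=0;m[235:]=0
c=max(cv2.findContours(m,0,2)[0],key=cv2.contourArea)
print(cv2.boundingRect(c),cv2.contourArea(c))
# glass lens
lens=((r-b<8)&(r>75)).astype(np.uint8)*255;lens[m==0]=0
c2=max(cv2.findContours(lens,0,2)[0],key=cv2.contourArea);e=cv2.fitEllipse(c2);print(e,"lens ctr",onz(im,e[0],29))
pts=c[:,0].astype(float)
for z,lab in((30,"top"),(0,"foot")):
    print(lab,np.round(np.array([onz(im,p,z)[:2] for p in ((pts[:,0].min(),195),(pts[:,0].max()+1,195))]),1))
for s in (-20,0,20): print(np.round(im["pixels"][195,255:315:3].mean(1)) if s==0 else '')
print(proj(im,[492,267,30]))
E
python3 -m inch '[{"linear":[0.002,-0.06,0],"twist":[0,0,0],"gripper":0.085},{"linear":[0.004,-0.12,0],"twist":[0,0,0],"gripper":0.085},{"linear":[0.006,-0.18,0],"twist":[0,0,0],"gripper":0.085},{"linear":[0.007,-0.24,0],"twist":[0,0,0],"gripper":0.085},{"linear":[0.007,-0.281,0],"twist":[0,0,0],"gripper":0.0}]'
python3 -m inch '[{"linear":[0,0,0],"twist":[0,0,0],"gripper":0.085}]'
python3 snap.py wrist c2
```

```text
(264, 172, 40, 44) 1327.0
((284.162109375, 196.02590942382812), (27.28527069091797, 28.073278427124023), 96.7580795288086) lens ctr [492.42457871 271.27701886  29.        ]
top [[496.4 252.3]
 [486.1 289.3]]
foot [[504.4 252.8]
 [493.  293.6]]

[115. 116. 115.  58.  46.  87.  91.  92.  92.  94.  95.  95.  97.  97.
  99.  44.  45. 116. 115. 114.]

[280.00942965 194.7251196 ]
clock: 2.1
tcp_pos: [559.7, -4.9, 200.4]
tcp_rot: [3.141, 0.0, -2.866]
force: [-0.4, 0.4, 0.3]
grip_width: 0.81
clock: 2.22
tcp_pos: [560.0, -5.3, 200.4]
tcp_rot: [-3.141, 0.0, -2.869]
force: [0.1, 0.9, 0.2]
grip_width: 0.985
2.275 [559.51  -3.78 200.19] [ 3.1406e+00 -2.0000e-04 -2.8675e+00] [ 0.13 -0.25 -0.32]
```

View pics/c2.png

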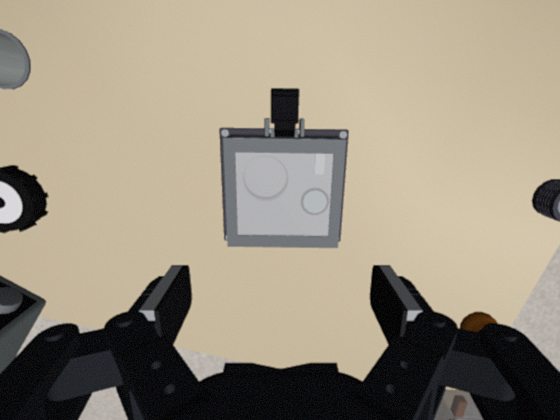

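```bash
python3 - <<'E'
import cv2
im=cv2.imread("pics/c2.png");cv2.imwrite("pics/c2z.png",cv2.resize(im[80:260,205:365],None,fx=4,fy=3.3333*1.0,interpolation=cv2.INTER_CUBIC))
E
```

```text
(no output)
```

View pics/c2z.png

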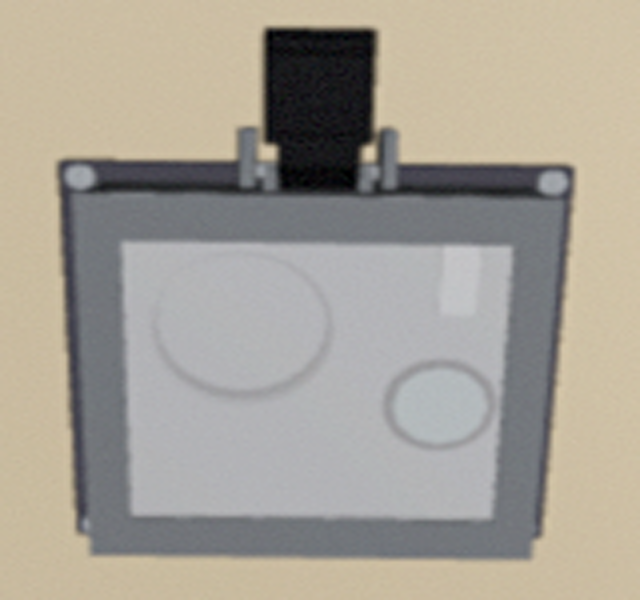

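```bash
cat > est.py <<'E'
from h import *; import pickle
im=pickle.load(open("pics/c2.pkl","rb"))
f=lambda x,y,z: onz(im,(205+x/4,80+y/3.33333),z)
L=[f(*p,50) for p in((75,192),(568,197),(532,557),(90,555))]
print("lid",[round(float(np.linalg.norm(L[i]-L[(i+1)%4])),1) for i in range(4)],np.mean(L,0))
d=L[2]+L[3]-L[0]-L[1];yaw=np.arctan2(d[1],d[0]);d=L[0]+L[3]-L[1]-L[2];y2=np.arctan2(-d[0],d[1]);print("yaw",yaw,y2)
# note image left = -y
d=-d;print(np.arctan2(-d[0],d[1]))
print("padw",np.linalg.norm(f(265,30,22)-f(376,30,22)),"padend",f(320.5,28,22))
print("pocket",f(243,325,25),"dia",np.linalg.norm(f(154,325,25)-f(331,325,25)),np.linalg.norm(f(243,252,25)-f(243,398,25)))
P=[f(*p,5) for p in((60,160),(573,167))];print("plate w",np.linalg.norm(P[0]-P[1]),np.mean(P,0),np.arctan2(-(P[1]-P[0])[0],(P[1]-P[0])[1]))
E
python3 est.py; for i in 1 2; do python3 -c "
from h import *
st=read_state();print(np.round(st['tcp_pos'],2),np.round(st['force'],2))"; done
```

```text
lid [104.5, 99.8, 104.2, 100.4] [555.12369578  -2.89860539  50.        ]
yaw 0.25244022673208166 -2.8778518390025427
0.2637408145872506
padw 24.824842771837208 padend [466.73013777 -26.59603657  22.        ]
pocket [548.96325082 -22.61094996  25.        ] dia 42.53457992636272 42.76616646503638
plate w 125.74330162992193 [501.65311626 -17.36442978   5.        ] 0.2567483164947
[559.51  -3.78 200.19] [ 0.13 -0.25 -0.32]
[559.51  -3.78 200.19] [ 0.13 -0.25 -0.32]
```

```bash
python3 - <<'E'
from h import *
for i in range(4):
    im=optics.get_image("wrist");T=im["world_from_camera"];st=read_state()
    r=R(st); print(np.round(T[:3,3],2),np.round(Ro.from_matrix(T[:3,:3]).as_rotvec(),4),np.round(st["tcp_pos"],2),np.round(st["tcp_rot"],4),np.round(r.inv().apply(T[:3,3]-st["tcp_pos"]),2))
for n in("top","side"):
    im=optics.get_image(n);print(np.round(im["world_from_camera"][:3,3],2))
    p=np.clip(im["pixels"]*1.6,0,255).astype(np.uint8)
    c=p[140:240,220:320] if n=="top" else p[190:270,230:330]
    cv2.imwrite(f"pics/d_{n}.png",cv2.resize(c,None,fx=6,fy=6,interpolation=cv2.INTER_CUBIC))
E
```

```text
[486.72 -23.93 321.24] [1.7749 2.3428 0.3567] [559.23  -2.88 200.08] [ 3.1404e+00 -5.0000e-04 -2.8659e+00] [  75.56   -0.38 -121.12]
[486.52 -23.15 321.17] [1.7734 2.3446 0.3569] [559.14  -2.37 200.08] [ 3.1405e+00 -6.0000e-04 -2.8648e+00] [ 7.5600e+01 -2.0000e-02 -1.2104e+02]
[486.45 -22.74 321.16] [1.7722 2.3456 0.3569] [559.14  -2.18 200.1 ] [ 3.1407e+00 -5.0000e-04 -2.8642e+00] [  75.6     0.24 -121.02]
[486.47 -22.56 321.19] [1.7714 2.3461 0.3568] [559.24  -2.18 200.19] [ 3.1410e+00 -3.0000e-04 -2.8639e+00] [  75.61    0.41 -120.97]
[ 429.58   -7.03 1118.56]
[415.07 883.02 834.68]
```

View pics/d_top.png

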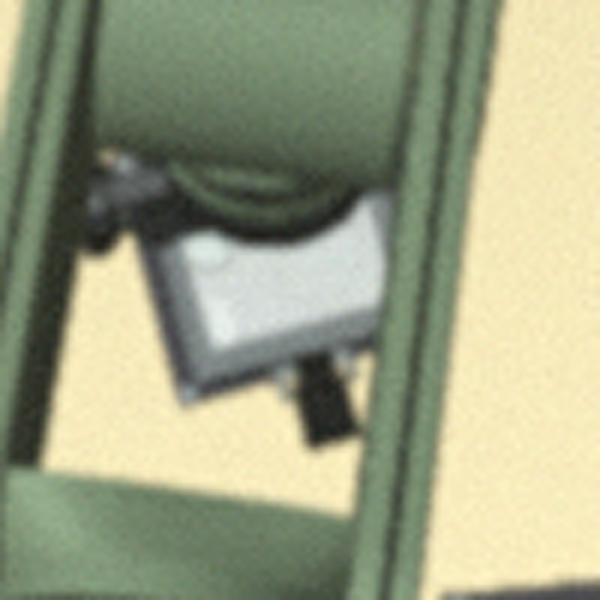

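View pics/d_side.png

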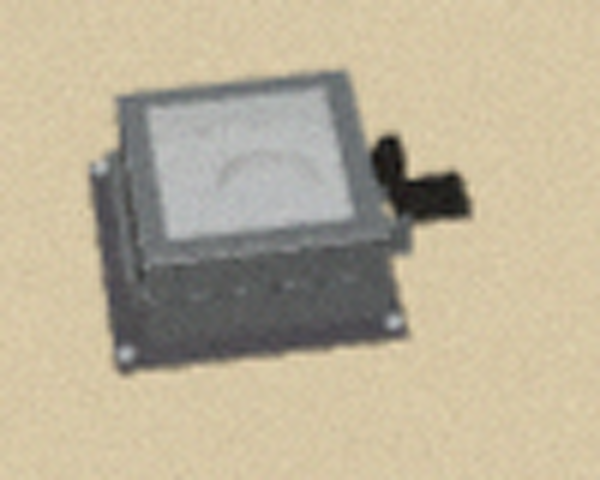

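```bash
python3 - <<'E'
from h import *; import pickle
im=optics.get_image("side")
f=lambda x,y,z: onz(im,(230+x/6,190+y/6),z)
L=[f(*p,50) for p in((118,97),(348,72),(388,240),(142,260))]
print(np.round(L,1),[round(float(np.linalg.norm(L[i]-L[(i+1)%4])),1) for i in range(4)],np.mean(L,0))
print("padend",f(465,180,22),f(470,214,22))
a=pickle.load(open("pics/c2.pkl","rb"))
st=read_state();print(st["clock"],st["tcp_pos"],st["q"])
t=optics.get_image("top")
print("side loupe",onz(im,(180+316/3,140+521/3),30),"spool",onz(im,(180+355/3,140+48/3),40),"wheel",onz(im,(180+219/3,140+66/3),25),"jar",onz(im,(180+77/3,140+485/3),42))
# predicted pixel of the wrist-estimated points in the fixed cams
for p in ([466.5,-26.5,22],[555.1,-2.9,50]): print(proj(im,p),proj(t,p))
E
```

```text
[[614.4 -39.6  50. ]
 [519.  -64.6  50. ]
 [492.5  39.1  50. ]
 [588.8  59.3  50. ]] [98.6, 107.0, 98.4, 102.2] [553.66207004  -1.44324848  50.        ]
padend [466.17005606 -31.10033038  22.        ] [462.60900855  -9.95181876  22.        ]
2.625 [559.50947302  -2.77290722 200.28170044] [-1.59682880e-01  2.22934134e-01  1.63592860e+00  9.66527046e-05
  1.28288305e+00 -2.00764298e+00]
side loupe [490.97290959 271.96929009  30.        ] spool [ 511.2837577 -289.7992119   40.       ] wheel [ 643.23973499 -269.9207328    25.        ] jar [658.52812551 265.85849833  42.        ]
[307.24368514 221.19447647] [274.85417172 214.26440355]
[270.97785591 216.99443266] [265.59574278 180.68881047]
```

```bash
python3 -c "
from h import *
print(to_tool([466,-26.2,60]))"
```

```text
[0.09634928 0.00324198 0.14030266]
```

```bash
python3 -m inch '[{"linear":[0.05,0.001,0.01],"twist":[0,0,-0.01],"gripper":0},{"linear":[0.096,0.003,0.03],"twist":[0,0,-0.018],"gripper":0},{"linear":[0.096,0.003,0.08],"twist":[0,0,-0.018],"gripper":0},{"linear":[0.096,0.003,0.125],"twist":[0,0,-0.018],"gripper":0},{"linear":[0.096,0.003,0.136],"twist":[0,0,-0.018],"gripper":0}]' 30
python3 -m inch '[{"linear":[0,0,0],"twist":[0,0,0],"gripper":0},{"linear":[0,0,0],"twist":[0,0,0],"gripper":0}]'
python3 snap.py wrist e1;python3 snap.py side e2
```

```text
clock: 3.3
tcp_pos: [463.9, -26.3, 61.8]
tcp_rot: [3.138, -0.005, -2.848]
force: [0.0, 0.6, 0.5]
grip_width: 0.004
clock: 3.55
tcp_pos: [468.6, -27.6, 66.1]
tcp_rot: [-3.14, 0.003, -2.848]
force: [-0.4, 0.9, 0.3]
grip_width: 0.003
3.6 [468.54 -27.58  66.19] [-3.1395  0.0035 -2.8481] [-0.    0.72  0.09]
3.65 [468.33 -27.54  66.07] [-3.1396  0.0033 -2.8481] [-0.03 -0.34  0.07]
```

View pics/e1.png

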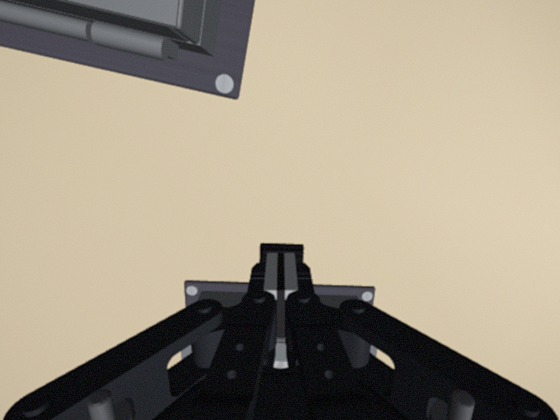

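View pics/e2.png

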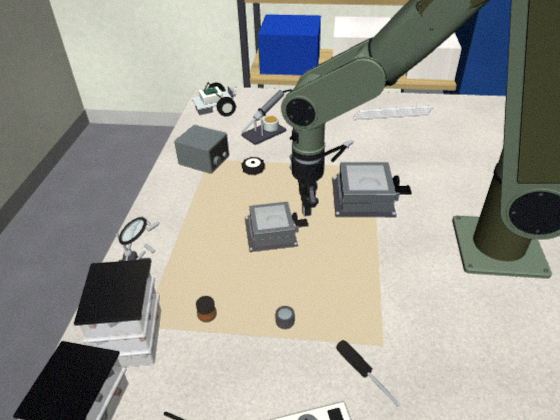

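```bash
python3 -m inch '[{"linear":[0.002,0,0.008],"twist":[0,0,0.03],"gripper":0},{"linear":[0.002,0,0.014],"twist":[0,0,0.03],"gripper":0},{"linear":[0.002,0,0.017],"twist":[0,0,0.03],"gripper":0},{"linear":[0.002,0,0.019],"twist":[0,0,0.03],"gripper":0},{"linear":[0.002,0,0.019],"twist":[0,0,0.03],"gripper":0}]'
python3 -c "
from h import *
for i in range(3):
  optics.get_image('top');st=read_state();print(st['clock'],np.round(st['tcp_pos'],2),np.round(st['force'],2))"
```

```text
clock: 4.28
tcp_pos: [464.5, -27.8, 45.1]
tcp_rot: [3.141, -0.0, -2.878]
force: [-0.7, -0.5, -0.7]
grip_width: 0.003
4.325 [464.68 -27.79  45.22] [ 0.95 -0.64 -0.07]
4.375 [464.78 -27.84  45.34] [-0.7  -0.05  0.63]
4.425 [464.85 -27.85  45.42] [ 0.05 -0.47  0.53]
```

```bash
python3 -m inch '[{"linear":[-0.003,0,0.001],"twist":[0,0,0],"gripper":0},{"linear":[-0.003,0,0.002],"twist":[0,0,0],"gripper":0},{"linear":[-0.003,0,0.003],"twist":[0,0,0],"gripper":0},{"linear":[-0.003,0,0.004],"twist":[0,0,0],"gripper":0}]'
python3 -m inch '[{"linear":[0,0,0.001],"twist":[0,0,0],"gripper":0},{"linear":[0,0,0.0015],"twist":[0,0,0],"gripper":0}]'
```

```text
clock: 4.92
tcp_pos: [467.6, -27.1, 41.6]
tcp_rot: [-3.141, -0.0, -2.878]
force: [-0.8, -0.7, 6.1]
grip_width: 0.0
clock: 5.18
tcp_pos: [467.4, -27.2, 40.1]
tcp_rot: [-3.141, -0.001, -2.878]
force: [-2.2, 0.3, 5.4]
grip_width: -0.004
```

```bash
python3 -m inch '[{"linear":[0,0,0.001],"twist":[0,0,0],"gripper":0},{"linear":[0,0,0.001],"twist":[0,0,0],"gripper":0}]'
python3 -m inch '[{"linear":[0,0,0.001],"twist":[0,0,0],"gripper":0},{"linear":[0,0,0.001],"twist":[0,0,0],"gripper":0}]'
```

```text
clock: 5.42
tcp_pos: [467.3, -27.2, 39.1]
tcp_rot: [-3.141, -0.001, -2.878]
force: [-3.1, -0.5, 6.2]
grip_width: 0.0
clock: 5.68
tcp_pos: [467.1, -27.2, 37.8]
tcp_rot: [-3.141, -0.001, -2.878]
force: [-2.1, -0.6, 4.6]
grip_width: 0.001
```

```bash
python3 -m inch '[{"linear":[0,0,0.001],"twist":[0,0,0],"gripper":0},{"linear":[0,0,0.001],"twist":[0,0,0],"gripper":0}]'; python3 snap.py side f1
```

```text
clock: 5.92
tcp_pos: [467.5, -27.0, 36.6]
tcp_rot: [-3.142, -0.0, -2.878]
force: [-0.9, -0.4, 2.5]
grip_width: -0.002
5.975 [467.56 -27.06  36.7 ] [-3.1415 -0.     -2.8784] [-1.16 -0.79  2.08]
```

View pics/f1.png

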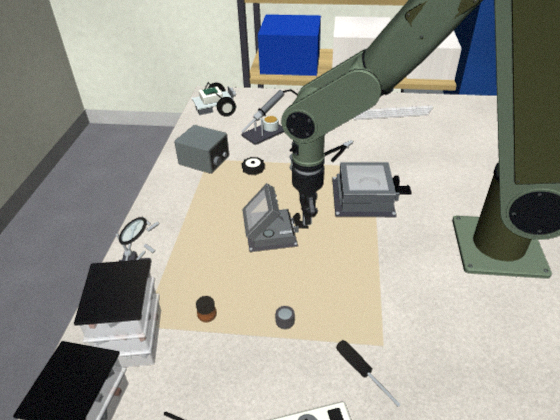

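```bash
python3 -m inch '[{"linear":[0,0,-0.03],"twist":[0,0,0],"gripper":0},{"linear":[0.005,0,-0.085],"twist":[0,0,0],"gripper":0},{"linear":[0,0.02,-0.13],"twist":[0,0,0],"gripper":0.085},{"linear":[-0.02,0.075,-0.14],"twist":[0,0,0],"gripper":0.085},{"linear":[-0.04,0.13,-0.14],"twist":[0,0,0],"gripper":0.085}]'
python3 -m inch '[{"linear":[-0.02,0.055,0],"twist":[0,0,0],"gripper":0.085},{"linear":[-0.04,0.11,0],"twist":[0,0,0],"gripper":0.085},{"linear":[-0.061,0.151,0],"twist":[0,0,0],"gripper":0.085},{"linear":[-0.061,0.151,0],"twist":[0,0,0],"gripper":0.085},{"linear":[-0.061,0.151,0],"twist":[0,0,0],"gripper":0.085}]'
python3 snap.py wrist g1
```

```text
clock: 6.6
tcp_pos: [474.1, 110.3, 178.7]
tcp_rot: [-3.141, 0.005, -2.88]
force: [0.3, 0.2, -0.6]
grip_width: 0.637
clock: 7.22
tcp_pos: [491.5, 270.3, 176.1]
tcp_rot: [-3.141, -0.001, -2.878]
force: [-0.2, -0.5, -0.4]
grip_width: 0.999
7.275 [491.59 269.77 176.21] [-3.1413e+00 -1.2000e-03 -2.8790e+00] [ 0.12  0.09 -0.05]
```

View pics/g1.png

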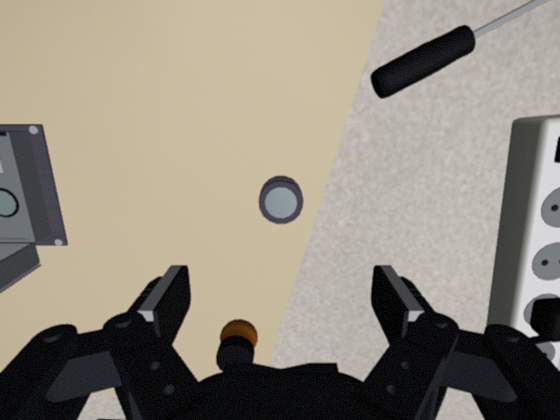

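```bash
cat > lens.py <<'E'
import sys
from h import *; import pickle
im=pickle.load(open(f"pics/{sys.argv[1]}.pkl","rb"))
b,g,r=[im["pixels"][:,:,i].astype(int) for i in range(3)]
lens=((r-b<8)&(r>75)).astype(np.uint8)*255
lens[:,:250]=0;lens[:,315:]=0;lens[:170]=0;lens[235:]=0
c2=max(cv2.findContours(lens,0,2)[0],key=cv2.contourArea);e=cv2.fitEllipse(c2);p=onz(im,e[0],29)
print(e,"lens ctr",p,"go",to_tool([p[0],p[1],37]))
E
python3 lens.py g1
```

```text
((280.59832763671875, 202.22598266601562), (29.46135902404785, 30.540306091308594), 102.32332611083984) lens ctr [492.41781999 271.18171923  29.        ] go [-0.00133301  0.00118923  0.13920319]
```

```bash
python3 -m inch '[{"linear":[-0.001,0.001,0.05],"twist":[0,0,0],"gripper":0.085},{"linear":[-0.001,0.001,0.09],"twist":[0,0,0],"gripper":0.085},{"linear":[-0.001,0.001,0.12],"twist":[0,0,0],"gripper":0.085},{"linear":[-0.001,0.001,0.135],"twist":[0,0,0],"gripper":0.085},{"linear":[-0.001,0.001,0.139],"twist":[0,0,0],"gripper":0.085}]'
python3 -m inch '[{"linear":[0,0,0],"twist":[0,0,0],"gripper":0.07},{"linear":[0,0,0],"twist":[0,0,0],"gripper":0.06}]'
python3 snap.py wrist g2
```

```text
clock: 7.9
tcp_pos: [492.5, 270.9, 37.3]
tcp_rot: [-3.141, -0.001, -2.88]
force: [-0.4, -0.4, 0.5]
grip_width: 1.0
clock: 8.15
tcp_pos: [493.9, 272.2, 39.3]
tcp_rot: [3.141, 0.003, -2.878]
force: [-0.9, -0.0, -0.1]
grip_width: 0.706
8.2 [493.76 272.22  39.18] [ 3.1413e+00  2.7000e-03 -2.8783e+00] [ 0.01  0.75 -0.23]
```

View pics/g2.png

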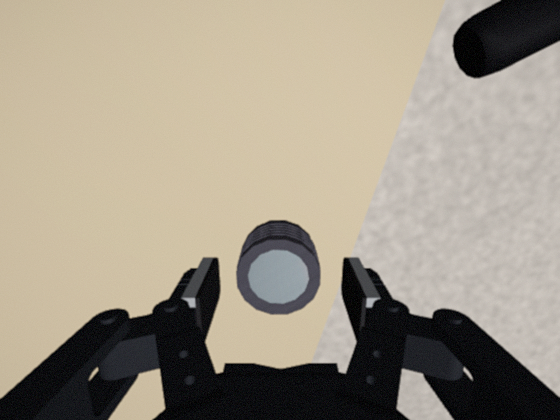

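```bash
python3 - <<'E'
from h import *; import pickle
im=pickle.load(open("pics/g2.pkl","rb"))
b,g,r=[im["pixels"][:,:,i].astype(int) for i in range(3)]
lens=((r-b<8)&(r>75)).astype(np.uint8)*255
lens[:,:235]=0;lens[:,325:]=0;lens[:230]=0;lens[320:]=0
c2=max(cv2.findContours(lens,0,2)[0],key=cv2.contourArea);e=cv2.fitEllipse(c2);p=onz(im,e[0],29)
print(e,p,to_tool([p[0],p[1],37]))
E
python3 -m inch '[{"linear":[0,0,0],"twist":[0,0,0],"gripper":0.05},{"linear":[0,0,0],"twist":[0,0,0],"gripper":0.03},{"linear":[0,0,0],"twist":[0,0,0],"gripper":0.03},{"linear":[0,0,0],"twist":[0,0,0],"gripper":0.03},{"linear":[0,0,0],"twist":[0,0,0],"gripper":0.03}]' 35
```

```text
((278.1650390625, 276.23150634765625), (52.448211669921875, 59.240386962890625), 90.84483337402344) [492.39981409 271.14895837  29.        ] [ 0.00159636 -0.00068126  0.00217827]
clock: 8.82
tcp_pos: [493.3, 272.1, 38.6]
tcp_rot: [3.141, 0.001, -2.878]
force: [-1.5, 0.3, 5.4]
grip_width: 0.451
```

```bash
python3 -m inch '[{"linear":[0,0,-0.006],"twist":[0,0,0],"gripper":0.03},{"linear":[0,0,-0.02],"twist":[0,0,0],"gripper":0.03},{"linear":[0,0,-0.05],"twist":[0,0,0],"gripper":0.03},{"linear":[0,0,-0.085],"twist":[0,0,0],"gripper":0.03},{"linear":[0,0,-0.095],"twist":[0,0,0],"gripper":0.03}]'
python3 snap.py wrist h1; python3 -c "
from h import *
print(to_tool([550.6,-22.4,130]))"
```

```text
clock: 9.45
tcp_pos: [494.5, 272.5, 136.0]
tcp_rot: [3.141, 0.006, -2.878]
force: [0.4, 0.4, -1.1]
grip_width: 0.449
9.5 [494.38 272.48 135.96] [ 3.1411  0.0054 -2.8783] [ 0.47 -0.43  0.16]
[ 0.02249932 -0.29935181  0.00569672]
```

View pics/h1.png

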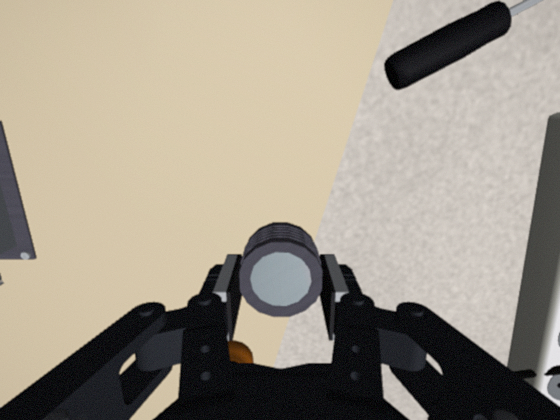

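```bash
python3 -m inch '[{"linear":[0.004,-0.05,0],"twist":[0,0,0],"gripper":0.03},{"linear":[0.008,-0.105,0],"twist":[0,0,0],"gripper":0.03},{"linear":[0.012,-0.16,0],"twist":[0,0,0],"gripper":0.03},{"linear":[0.016,-0.21,0],"twist":[0,0,0],"gripper":0.03},{"linear":[0.019,-0.25,0],"twist":[0,0,0],"gripper":0.03}]'
python3 -m inch '[{"linear":[0.003,-0.03,0],"twist":[0,0,0],"gripper":0.03},{"linear":[0.003,-0.045,0],"twist":[0,0,0],"gripper":0.03},{"linear":[0.003,-0.05,0],"twist":[0,0,0],"gripper":0.03},{"linear":[0.003,-0.05,0],"twist":[0,0,0],"gripper":0.03},{"linear":[0.003,-0.05,0],"twist":[0,0,0],"gripper":0.03}]'
python3 snap.py wrist h2; python3 snap.py side h3
```

```text
clock: 10.12
tcp_pos: [538.4, 23.6, 131.3]
tcp_rot: [3.141, -0.002, -2.88]
force: [-0.4, 0.5, -0.1]
grip_width: 0.449
clock: 10.75
tcp_pos: [549.2, -22.5, 132.6]
tcp_rot: [3.141, -0.0, -2.877]
force: [-0.1, -0.7, -0.2]
grip_width: 0.448
10.8 [549.23 -22.51 132.67] [ 3.1412e+00 -3.0000e-04 -2.8769e+00] [-0.39  0.46 -0.4 ]
10.85 [549.33 -22.63 132.75] [ 3.1414e+00 -1.0000e-04 -2.8770e+00] [-0.09 -1.16 -0.75]
```

View pics/h2.png

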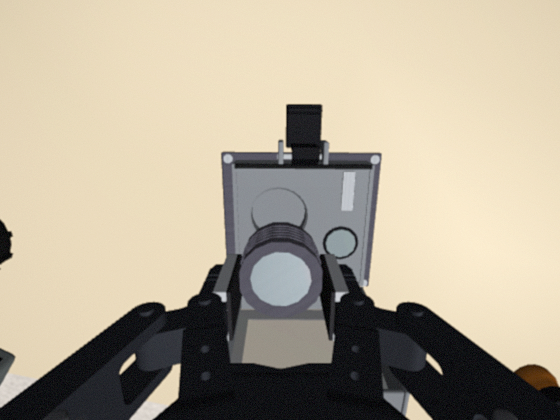

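View pics/h3.png

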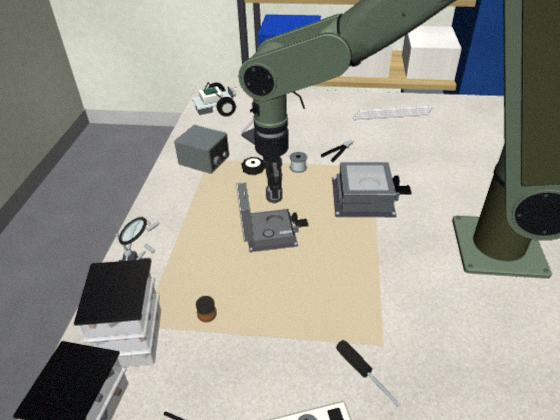

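```bash
python3 - <<'E'
import cv2
im=cv2.imread("pics/h2.png");cv2.imwrite("pics/h2z.png",cv2.resize(im[90:300,210:390],None,fx=3.5,fy=2.8571,interpolation=cv2.INTER_CUBIC))
E
```

```text
(no output)
```

View pics/h2z.png

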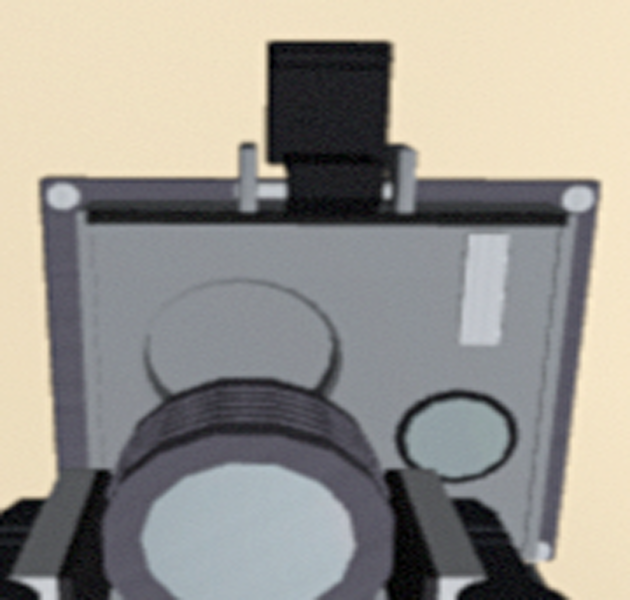

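```bash
python3 - <<'E'
from h import *; import pickle
im=pickle.load(open("pics/h2.pkl","rb"))
f=lambda x,y,z: onz(im,(210+x/3.5,90+y/2.8571),z)
for z in(25,26):
  pts=np.array([f(*p,z)[:2] for p in((144,345),(337,345),(170,302),(240,279),(310,302),(150,325),(330,325))])
  A=np.c_[2*pts,np.ones(len(pts))];s=np.linalg.lstsq(A,(pts**2).sum(1),rcond=None)[0];print(z,s[:2],"r",np.sqrt(s[2]+s[0]**2+s[1]**2))
a,b=f(144,345,25),f(337,345,25);print("mid",(a+b)/2,np.linalg.norm(a-b))
print("padend",f(329.5,42,22),"C from pad",f(329.5,42,22)[:2]+92*np.array([np.cos(.258),np.sin(.258)]))
b,g,r=[im["pixels"][:,:,i].astype(int) for i in range(3)]
lens=((r-b<12)&(r>85)).astype(np.uint8)*255
lens[:,:245]=0;lens[:,318:]=0;lens[:245]=0;lens[315:]=0
c2=max(cv2.findContours(lens,0,2)[0],key=cv2.contourArea);e=cv2.fitEllipse(c2)
st=read_state()
tcp=np.array([549.23,-22.51,132.67]);r=Ro.from_euler('xyz',[3.1412,-.0003,-2.8769])
for ztop in(-7,-8.6,-10):
  p=onz(im,e[0],132.67+ztop);print(e[0],ztop,r.inv().apply(p-tcp),p)
E
```

```text
25 [549.35035043 -23.29392879] r 21.40346782617648
26 [549.03054423 -23.37521933] r 21.309866084118994
mid [546.20302449 -24.08787888  25.        ] 42.23937855885028
padend [467.06397468 -26.92931435  22.        ] C from pad [556.01897764  -3.45576651]
(280.55828857421875, 278.6258544921875) -7 [2.39117014 0.56005516 7.00093811] [546.77284364 -22.59290649 125.67      ]
(280.55828857421875, 278.6258544921875) -8.6 [1.47640243 0.56143341 8.60066442] [547.65476454 -22.35178074 124.07      ]
(280.55828857421875, 278.6258544921875) -10 [ 0.6759807   0.56263939 10.00042494] [548.42644533 -22.14079572 122.67      ]
```

```bash
python3 -c "
from h import *
print(to_tool([551,-23.2,69]))"
python3 -m inch '[{"linear":[-0.0015,-0.001,0.02],"twist":[0,0,0],"gripper":0.03},{"linear":[-0.0015,-0.001,0.045],"twist":[0,0,0],"gripper":0.03},{"linear":[-0.0015,-0.001,0.058],"twist":[0,0,0],"gripper":0.03},{"linear":[-0.0015,-0.001,0.06],"twist":[0,0,0],"gripper":0.03},{"linear":[-0.0015,-0.001,0.06],"twist":[0,0,0],"gripper":0.03}]'
python3 snap.py wrist i1;python3 -c "
from h import *
print(to_tool([551,-23.2,69]))"
```

```text
[-0.00147316 -0.00099938  0.06374998]
clock: 11.48
tcp_pos: [551.7, -24.1, 73.4]
tcp_rot: [-3.141, 0.001, -2.878]
force: [-0.1, 0.4, 0.5]
grip_width: 0.453
11.525 [552.01 -24.22  73.71] [-3.1408e+00  1.6000e-03 -2.8783e+00] [-0.25  0.4  -1.34]
[0.00072218 0.00125084 0.00470534]
```

View pics/i1.png

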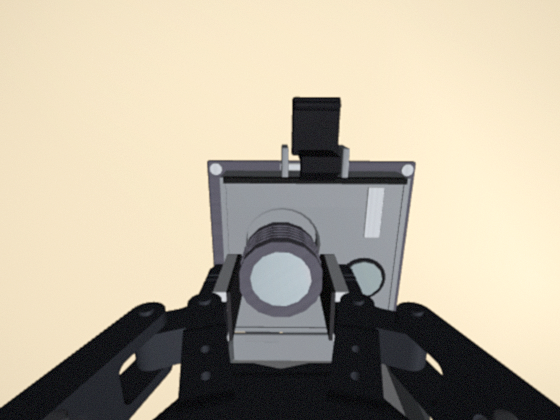

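```bash
python3 - <<'E'
import cv2
im=cv2.imread("pics/i1.png");cv2.imwrite("pics/i1z.png",cv2.resize(im[180:320,210:370],None,fx=5,fy=4.2857,interpolation=cv2.INTER_CUBIC))
E
```

```text
(no output)
```

View pics/i1z.png

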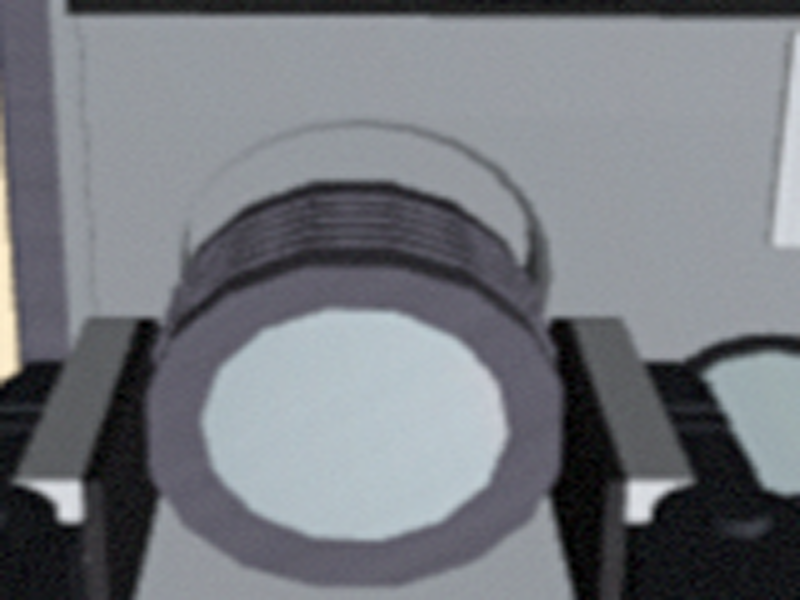

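```bash
python3 - <<'E'
from h import *; import pickle
im=pickle.load(open("pics/i1.pkl","rb"))
f=lambda x,y,z: onz(im,(210+x/5,180+y/4.2857),z)
P=((183,240),(215,185),(270,140),(362,121),(450,138),(512,182),(545,240))
pts=np.array([f(*p,25)[:2] for p in P])
A=np.c_[2*pts,np.ones(len(pts))];s=np.linalg.lstsq(A,(pts**2).sum(1),rcond=None)[0];print(s[:2],"r",np.sqrt(s[2]+s[0]**2+s[1]**2))
top=onz(im,(210+356/5,180+424/4.2857),73.71-8.6);print("loupe",top, "lid..")
print("loupe rim", f(148,410,65.1),f(562,410,65.1),np.linalg.norm(f(148,410,65.1)-f(562,410,65.1)))
print("pad end",onz(im,(316,98),22))
E
```

```text
[549.36471924 -22.88509514] r 21.48010575685689
loupe [550.1290273  -23.72469189  65.11      ] lid..
loupe rim [553.51370529 -42.76892797  65.1       ] [543.51636504  -5.74849747  65.1       ] 38.34656551039505
pad end [467.24729869 -27.3488171   22.        ]
```

```bash
python3 -m inch '[{"linear":[0,0,0.002],"twist":[0,0,0],"gripper":0.03},{"linear":[0,0,0.004],"twist":[0,0,0],"gripper":0.03},{"linear":[0,0,0.006],"twist":[0,0,0],"gripper":0.03},{"linear":[0,0,0.0075],"twist":[0,0,0],"gripper":0.03}]'
python3 -m inch '[{"linear":[0,0,0.001],"twist":[0,0,0],"gripper":0.03},{"linear":[0,0,0.002],"twist":[0,0,0],"gripper":0.03}]'
```

```text
clock: 12.02
tcp_pos: [551.1, -24.2, 65.1]
tcp_rot: [3.142, -0.0, -2.878]
force: [-0.2, 0.4, -1.0]
grip_width: 0.446
clock: 12.28
tcp_pos: [551.2, -24.2, 63.2]
tcp_rot: [3.142, -0.0, -2.878]
force: [-0.8, -0.3, -0.9]
grip_width: 0.451
```

```bash
python3 -m inch '[{"linear":[0,0.0008,0.001],"twist":[0,0,0],"gripper":0.03},{"linear":[0,0.0008,0.002],"twist":[0,0,0],"gripper":0.03}]'
python3 -m inch '[{"linear":[0,0,0.001],"twist":[0,0,0],"gripper":0.03},{"linear":[0,0,0.002],"twist":[0,0,0],"gripper":0.03}]'
```

```text
clock: 12.52
tcp_pos: [551.0, -23.3, 61.2]
tcp_rot: [-3.142, 0.0, -2.878]
force: [-0.7, -0.5, -1.3]
grip_width: 0.451
clock: 12.78
tcp_pos: [551.0, -23.4, 59.2]
tcp_rot: [3.142, 0.0, -2.878]
force: [0.5, -0.0, -1.1]
grip_width: 0.448
```

```bash
python3 -m inch '[{"linear":[0,0,0.001],"twist":[0,0,0],"gripper":0.03},{"linear":[0,0,0.002],"twist":[0,0,0],"gripper":0.03},{"linear":[0,0,0.003],"twist":[0,0,0],"gripper":0.03}]'
python3 -m inch '[{"linear":[0,0,0.001],"twist":[0,0,0],"gripper":0.03},{"linear":[0,0,0.002],"twist":[0,0,0],"gripper":0.03}]'
python3 -m inch '[{"linear":[0,0,0.001],"twist":[0,0,0],"gripper":0.03},{"linear":[0,0,0.002],"twist":[0,0,0],"gripper":0.03}]'
```

```text
clock: 13.15
tcp_pos: [551.0, -23.4, 56.2]
tcp_rot: [-3.142, 0.0, -2.878]
force: [-0.0, 0.4, -1.0]
grip_width: 0.451
clock: 13.4
tcp_pos: [551.0, -23.4, 54.2]
tcp_rot: [-3.142, 0.0, -2.878]
force: [-0.1, 0.9, -0.4]
grip_width: 0.454
clock: 13.65
tcp_pos: [551.0, -23.4, 52.2]
tcp_rot: [-3.142, -0.0, -2.878]
force: [-0.1, -0.8, -1.0]
grip_width: 0.451
```

```bash
python3 -m inch '[{"linear":[0,0,0.0005],"twist":[0,0,0],"gripper":0.03},{"linear":[0,0,0.001],"twist":[0,0,0],"gripper":0.03}]'
python3 -m inch '[{"linear":[0,0,0.0005],"twist":[0,0,0],"gripper":0.03},{"linear":[0,0,0.001],"twist":[0,0,0],"gripper":0.03}]'
```

```text
clock: 13.9
tcp_pos: [550.9, -23.4, 51.6]
tcp_rot: [3.142, -0.0, -2.878]
force: [-2.4, -0.6, 4.9]
grip_width: 0.452
clock: 14.15
tcp_pos: [551.0, -23.4, 51.6]
tcp_rot: [3.141, -0.001, -2.878]
force: [-5.5, -0.2, 11.2]
grip_width: 0.448
```

```bash
python3 -m inch '[{"linear":[0,0,-0.001],"twist":[0,0,0],"gripper":0.03},{"linear":[0,0,-0.001],"twist":[0,0,0],"gripper":0.042},{"linear":[0,0,-0.001],"twist":[0,0,0],"gripper":0.048},{"linear":[0,0,-0.001],"twist":[0,0,0],"gripper":0.055},{"linear":[0,0,-0.001],"twist":[0,0,0],"gripper":0.055}]'
python3 snap.py wrist j1
```

```text
clock: 14.78
tcp_pos: [550.9, -23.4, 51.2]
tcp_rot: [3.142, -0.0, -2.878]
force: [-0.0, 0.0, -0.2]
grip_width: 0.647
14.825 [550.96 -23.37  51.19] [ 3.1416e+00 -1.0000e-04 -2.8783e+00] [-0.24 -0.75 -0.18]
```

View pics/j1.png

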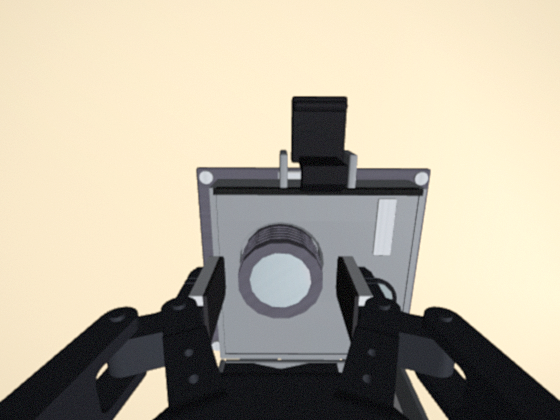

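```bash
python3 -m inch '[{"linear":[0,0,-0.01],"twist":[0,0,0],"gripper":0.06},{"linear":[0,0,-0.035],"twist":[0,0,0],"gripper":0.06},{"linear":[0,0,-0.08],"twist":[0,0,0],"gripper":0.06},{"linear":[0,0,-0.125],"twist":[0,0,0],"gripper":0.03},{"linear":[0,0,-0.13],"twist":[0,0,0],"gripper":0.0}]'
python3 -m inch '[{"linear":[0,0,0],"twist":[0,0,0],"gripper":0}]'
python3 snap.py wrist k1; python3 snap.py side k2
```

```text
clock: 15.45
tcp_pos: [554.1, -24.0, 186.7]
tcp_rot: [-3.137, 0.009, -2.878]
force: [-0.1, -0.3, -0.1]
grip_width: 0.284
clock: 15.58
tcp_pos: [551.0, -23.4, 181.9]
tcp_rot: [-3.141, 0.001, -2.878]
force: [-0.6, 0.2, -0.2]
grip_width: 0.065
15.625 [550.21 -23.23 180.53] [ 3.1409e+00 -1.4000e-03 -2.8784e+00] [-0.62  0.11 -0.89]
15.675 [549.76 -23.14 179.72] [ 3.1402e+00 -2.8000e-03 -2.8784e+00] [-1.09 -1.76 -1.05]
```

View pics/k1.png

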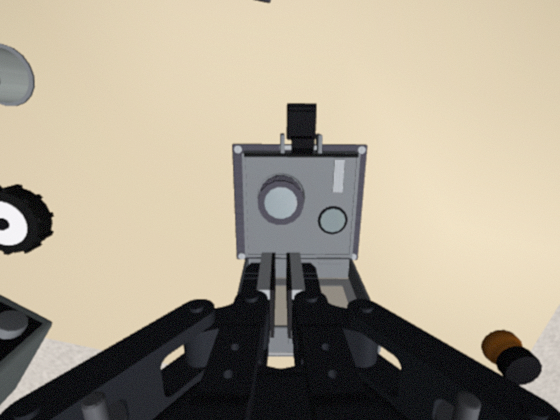

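View pics/k2.png

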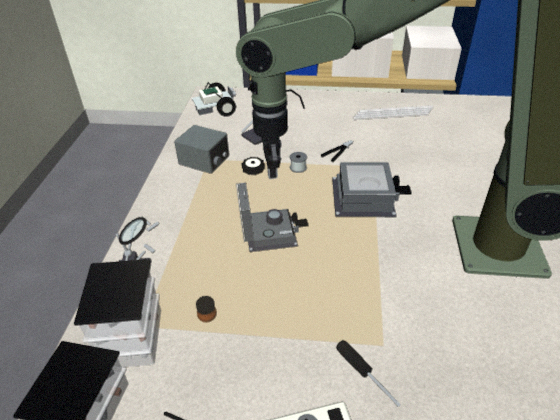

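```bash
python3 -m inch '[{"linear":[-0.03,0.005,0],"twist":[0,0,0],"gripper":0},{"linear":[-0.075,0.015,0],"twist":[0,0,0],"gripper":0},{"linear":[-0.105,0.018,0],"twist":[0,0,0],"gripper":0},{"linear":[-0.113,0.018,0],"twist":[0,0,0],"gripper":0},{"linear":[-0.113,0.018,0.01],"twist":[0,0,0],"gripper":0}]'
python3 -m inch '[{"linear":[0,0,0.01],"twist":[0,0,0],"gripper":0},{"linear":[0,0,0.028],"twist":[0,0,0],"gripper":0},{"linear":[0,0,0.043],"twist":[0,0,0],"gripper":0},{"linear":[0,0,0.05],"twist":[0,0,0],"gripper":0},{"linear":[0,0,0.05],"twist":[0,0,0],"gripper":0}]'
python3 snap.py side l1; python3 snap.py wrist l2
```

```text
clock: 16.3
tcp_pos: [655.2, 23.3, 170.3]
tcp_rot: [3.142, -0.001, -2.878]
force: [-0.5, 0.9, -0.9]
grip_width: -0.003
clock: 16.92
tcp_pos: [654.8, 23.4, 120.3]
tcp_rot: [3.141, -0.002, -2.878]
force: [-0.5, -1.0, 1.0]
grip_width: -0.002
16.975 [655.44  23.36 121.16] [ 3.1416e+00 -1.0000e-04 -2.8784e+00] [ 0.72 -0.04  1.2 ]
17.025 [655.85  23.34 121.76] [-3.1412e+00  9.0000e-04 -2.8784e+00] [ 0.69 -0.46 -0.71]
```

View pics/l1.png

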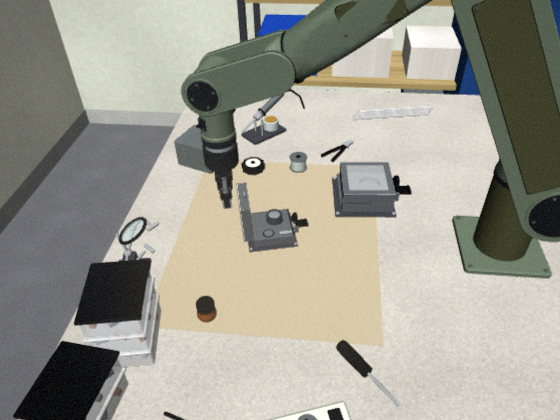

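View pics/l2.png

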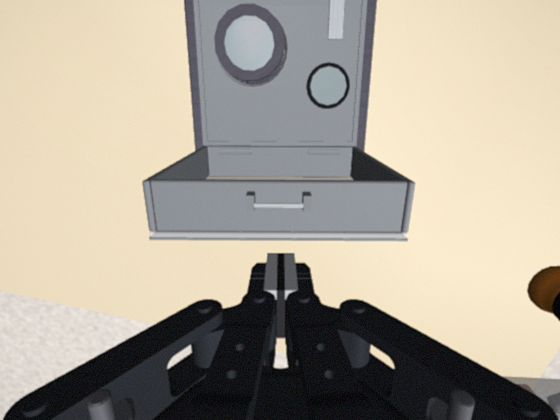

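```bash
cat > cf.py <<'E'
from h import *
st=read_state();c,s=np.cos(.258),np.sin(.258);d=st["tcp_pos"]-np.array([555.5,-3,0])
F=st["force"]
print("case xyz",np.round([c*d[0]+s*d[1],-s*d[0]+c*d[1],d[2]],1),"Fcase",np.round([c*F[0]+s*F[1],-s*F[0]+c*F[1],F[2]],1))
E
python3 -m inch '[{"linear":[0.005,0,-0.003],"twist":[0,0,0],"gripper":0},{"linear":[0.009,0,-0.006],"twist":[0,0,0],"gripper":0},{"linear":[0.013,0,-0.007],"twist":[0,0,0],"gripper":0},{"linear":[0.013,0,-0.007],"twist":[0,0,0],"gripper":0}]'; python3 cf.py
python3 -m inch '[{"linear":[0.004,0,0],"twist":[0,0,0],"gripper":0},{"linear":[0.008,0,0],"twist":[0,0,0],"gripper":0}]'; python3 cf.py; python3 snap.py side m1
```

```text
clock: 17.52
tcp_pos: [642.7, 19.9, 128.7]
tcp_rot: [-3.141, 0.0, -2.879]
force: [-0.2, -0.1, 0.2]
grip_width: -0.001
case xyz [ 9.010e+01 -1.000e-01  1.287e+02] Fcase [-0.2  0.   0.2]
clock: 17.77
tcp_pos: [635.7, 18.0, 128.7]
tcp_rot: [-3.141, 0.002, -2.878]
force: [1.9, 0.5, 1.5]
grip_width: 0.003
case xyz [ 82.9  -0.2 128.7] Fcase [ 2.  -0.   1.5]
17.825 [635.2   17.89 128.7 ] [-3.1414e+00  1.2000e-03 -2.8784e+00] [ 1.4  -0.36  1.18]
```

View pics/m1.png

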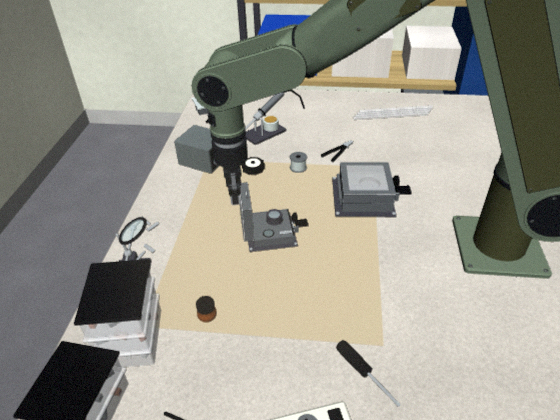

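```bash
python3 -m inch '[{"linear":[0.006,0,-0.002],"twist":[0,0,0],"gripper":0},{"linear":[0.012,0,-0.004],"twist":[0,0,0],"gripper":0},{"linear":[0.018,0,-0.006],"twist":[0,0,0],"gripper":0},{"linear":[0.024,0,-0.007],"twist":[0,0,0],"gripper":0},{"linear":[0.03,0,-0.007],"twist":[0,0,0],"gripper":0}]'; python3 cf.py
python3 -m inch '[{"linear":[0.007,0,0.001],"twist":[0,0,0],"gripper":0},{"linear":[0.013,0,0.003],"twist":[0,0,0],"gripper":0},{"linear":[0.019,0,0.005],"twist":[0,0,0],"gripper":0},{"linear":[0.024,0,0.007],"twist":[0,0,0],"gripper":0},{"linear":[0.029,0,0.009],"twist":[0,0,0],"gripper":0}]'; python3 cf.py; python3 snap.py side m2
```

```text
clock: 18.45
tcp_pos: [605.9, 10.0, 135.5]
tcp_rot: [-3.141, 0.0, -2.878]
force: [1.4, 1.2, -1.0]
grip_width: 0.0
case xyz [ 52.1  -0.3 135.5] Fcase [ 1.7  0.8 -1. ]
clock: 19.08
tcp_pos: [577.9, 2.4, 126.3]
tcp_rot: [-3.141, -0.0, -2.878]
force: [0.5, -0.2, 2.1]
grip_width: 0.0
case xyz [ 23.   -0.5 126.3] Fcase [ 0.4 -0.3  2.1]
19.125 [577.03   2.27 125.74] [ 3.1415e+00 -1.5000e-03 -2.8784e+00] [ 0.51 -0.42  2.02]
```

View pics/m2.png

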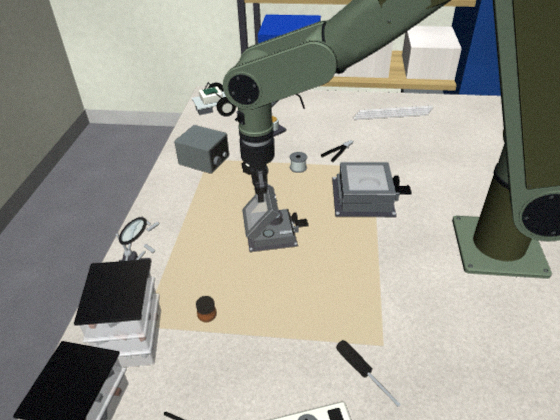

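```bash
python3 -m inch '[{"linear":[0.006,0,0.003],"twist":[0,0,0],"gripper":0},{"linear":[0.012,0,0.006],"twist":[0,0,0],"gripper":0},{"linear":[0.017,0,0.010],"twist":[0,0,0],"gripper":0},{"linear":[0.022,0,0.014],"twist":[0,0,0],"gripper":0},{"linear":[0.025,0,0.018],"twist":[0,0,0],"gripper":0}]'; python3 cf.py
python3 -m inch '[{"linear":[0.003,0,0.004],"twist":[0,0,0],"gripper":0},{"linear":[0.006,0,0.008],"twist":[0,0,0],"gripper":0},{"linear":[0.009,0,0.012],"twist":[0,0,0],"gripper":0},{"linear":[0.012,0,0.016],"twist":[0,0,0],"gripper":0}]'; python3 cf.py; python3 snap.py side m3
```

```text
clock: 19.75
tcp_pos: [553.3, -4.1, 107.9]
tcp_rot: [3.141, -0.001, -2.878]
force: [-0.0, -0.4, 3.9]
grip_width: -0.0
case xyz [ -2.4  -0.4 107.9] Fcase [-0.1 -0.4  3.9]
clock: 20.25
tcp_pos: [542.3, -7.1, 91.9]
tcp_rot: [3.142, 0.0, -2.878]
force: [0.6, 0.2, 3.1]
grip_width: -0.0
case xyz [-13.8  -0.5  91.9] Fcase [0.6 0.1 3.1]
20.3 [541.81  -7.11  91.33] [ 3.1414e+00 -5.0000e-04 -2.8785e+00] [0.67 0.04 1.94]
```

View pics/m3.png

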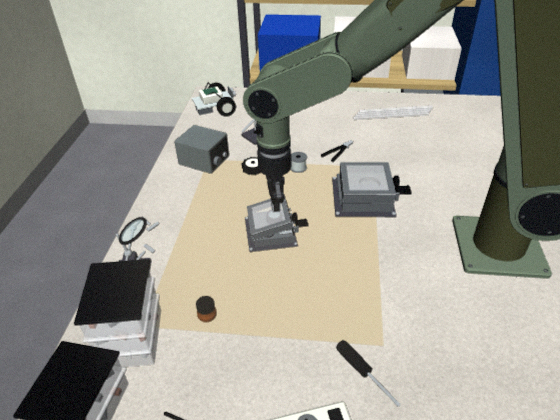

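```bash
python3 -m inch '[{"linear":[0.004,0,0.002],"twist":[0,0,0],"gripper":0},{"linear":[0.008,0,0.004],"twist":[0,0,0],"gripper":0},{"linear":[0.012,0,0.006],"twist":[0,0,0],"gripper":0},{"linear":[0.015,0,0.0075],"twist":[0,0,0],"gripper":0}]'; python3 cf.py
python3 -m inch '[{"linear":[0,0,0.001],"twist":[0,0,0],"gripper":0},{"linear":[0,0,0.002],"twist":[0,0,0],"gripper":0}]'; python3 cf.py
```

```text
clock: 20.8
tcp_pos: [527.7, -11.0, 84.6]
tcp_rot: [3.142, -0.0, -2.878]
force: [1.3, 0.9, 1.5]
grip_width: 0.001
case xyz [-29.   -0.6  84.6] Fcase [1.5 0.5 1.5]
clock: 21.05
tcp_pos: [527.0, -11.1, 82.5]
tcp_rot: [3.141, -0.002, -2.878]
force: [-0.1, -0.3, 2.6]
grip_width: 0.003
case xyz [-29.6  -0.5  82.5] Fcase [-0.2 -0.2  2.6]
```

```bash
python3 -m inch '[{"linear":[0,0,0.001],"twist":[0,0,0],"gripper":0},{"linear":[0,0,0.002],"twist":[0,0,0],"gripper":0}]'|sed -n '2p;4p'
python3 -m inch '[{"linear":[0,0,0.001],"twist":[0,0,0],"gripper":0},{"linear":[0,0,0.0015],"twist":[0,0,0],"gripper":0}]'|sed -n '2p;4p'
```

```text
tcp_pos: [527.5, -10.9, 80.5]
force: [-1.9, -0.4, 3.8]
tcp_pos: [527.5, -10.9, 79.4]
force: [-3.5, -1.3, 6.6]
```

```bash
python3 -m inch '[{"linear":[0,0,0.0005],"twist":[0,0,0],"gripper":0},{"linear":[0,0,0.001],"twist":[0,0,0],"gripper":0}]'|sed -n '2p;4p'
python3 -m inch '[{"linear":[0,0,0.0005],"twist":[0,0,0],"gripper":0},{"linear":[0,0,0.001],"twist":[0,0,0],"gripper":0}]'|sed -n '2p;4p'
```

```text
tcp_pos: [527.4, -11.0, 78.5]
force: [-3.7, -1.2, 7.8]
tcp_pos: [527.2, -11.0, 77.6]
force: [-4.5, -1.4, 8.4]
```

```bash
for i in 1 ; do python3 -m inch '[{"linear":[0,0,0.0005],"twist":[0,0,0],"gripper":0},{"linear":[0,0,0.001],"twist":[0,0,0],"gripper":0}]'|sed -n '2p;4p'; done
python3 -m inch '[{"linear":[0,0,0.0005],"twist":[0,0,0],"gripper":0},{"linear":[0,0,0.001],"twist":[0,0,0],"gripper":0}]'|sed -n '2p;4p'
```

```text
tcp_pos: [527.1, -11.1, 76.7]
force: [-6.2, -1.5, 8.1]
tcp_pos: [527.0, -11.1, 75.8]
force: [-6.1, -1.3, 8.6]
```

```bash
python3 -m inch '[{"linear":[0,0,0.0005],"twist":[0,0,0],"gripper":0},{"linear":[0,0,0.001],"twist":[0,0,0],"gripper":0}]'|sed -n '2p;4p'
python3 -m inch '[{"linear":[0,0,0.0005],"twist":[0,0,0],"gripper":0},{"linear":[0,0,0.001],"twist":[0,0,0],"gripper":0}]'|sed -n '2p;4p'
```

```text
tcp_pos: [526.9, -11.2, 74.9]
force: [-6.9, -1.7, 11.4]
tcp_pos: [527.3, -11.1, 73.8]
force: [-4.0, -0.7, 6.0]
```

```bash
python3 -m inch '[{"linear":[0,0,0.0005],"twist":[0,0,0],"gripper":0},{"linear":[0,0,0.001],"twist":[0,0,0],"gripper":0}]'|sed -n '2p;4p'
python3 -m inch '[{"linear":[0,0,0.0005],"twist":[0,0,0],"gripper":0}]'|sed -n '2p;4p'
```

```text
tcp_pos: [527.1, -11.2, 72.8]
force: [-6.0, -1.4, 10.3]
tcp_pos: [527.0, -11.2, 72.5]
force: [-6.7, -0.5, 13.6]
```

```bash
python3 -m inch '[{"linear":[0,0,0.0005],"twist":[0,0,0],"gripper":0}]'|sed -n '2p;4p'
```

```text
tcp_pos: [527.0, -11.2, 72.2]
force: [-7.1, -1.4, 13.6]
```

```bash
python3 -m inch '[{"linear":[0,0,0.0004],"twist":[0,0,0],"gripper":0}]'|sed -n '2p;4p'
```

```text
tcp_pos: [526.9, -11.2, 72.0]
force: [-8.4, -1.4, 14.5]
```

```bash
python3 -m inch '[{"linear":[0.001,0,0],"twist":[0,0,0],"gripper":0},{"linear":[0.002,0,0],"twist":[0,0,0],"gripper":0}]'|sed -n '2p;4p'; python3 -c "
from h import *
for i in range(3):
  optics.get_image('top');st=read_state();print(st['clock'],np.round(st['tcp_pos'],2),np.round(st['force'],2))"
```

```text
tcp_pos: [526.7, -11.3, 72.1]
force: [-2.0, 1.1, 8.7]
23.975 [526.75 -11.26  72.09] [-3.1   0.01  9.26]
24.025 [526.75 -11.25  72.07] [-2.7   0.69  8.73]
24.075 [526.77 -11.28  72.1 ] [-2.54  0.94  9.61]
```

```bash
python3 -m inch '[{"linear":[0.0003,0,0.0004],"twist":[0,0,0],"gripper":0}]'|sed -n '2p;4p';
```

```text
tcp_pos: [526.7, -11.3, 72.0]
force: [-4.2, 1.5, 12.0]
```

```bash
python3 -m inch '[{"linear":[0.0003,0,0.0004],"twist":[0,0,0],"gripper":0}]'|sed -n '2p;4p'; python3 snap.py side n1
```

```text
tcp_pos: [526.7, -11.3, 71.9]
force: [-3.3, 2.5, 13.2]
24.375 [526.66 -11.32  71.84] [-3.1415e+00  2.5000e-03 -2.8785e+00] [-2.64  1.02 11.25]
```

```bash
python3 - <<'E'
import cv2
im=cv2.imread("pics/n1.png");cv2.imwrite("pics/n1z.png",cv2.resize(im[170:260,220:340],None,fx=6,fy=6,interpolation=cv2.INTER_CUBIC))
E
```

```text
(no output)
```

View pics/n1z.png

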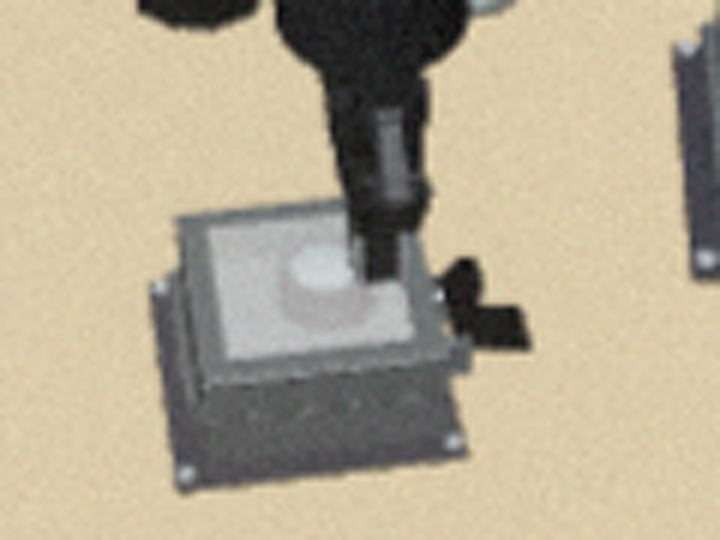

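```bash
python3 -m inch '[{"linear":[0.0003,-0.0002,0.0002],"twist":[0,0,0],"gripper":0}]'|sed -n '2p;4p'; python3 -c "
from h import *
for i in range(3):
  optics.get_image('top');st=read_state();print(st['clock'],np.round(st['tcp_pos'],2),np.round(st['force'],2))"
```

```text
tcp_pos: [526.6, -11.4, 71.8]
force: [-2.2, 2.8, 11.8]
24.55 [526.59 -11.34  71.65] [-2.23  2.59 10.46]
24.6 [526.59 -11.36  71.6 ] [-2.15  2.08  9.17]
24.65 [526.5  -11.37  71.41] [-2.97  2.68 11.18]
```

```bash
python3 -m inch '[{"linear":[0.0002,-0.0003,0.0003],"twist":[0,0,0],"gripper":0}]'|sed -n '2p;4p'; python3 -c "
from h import *
for i in range(3):
  optics.get_image('top');st=read_state();print(st['clock'],np.round(st['tcp_pos'],2),np.round(st['force'],2))"
```

```text
tcp_pos: [526.5, -11.4, 71.3]
force: [-2.0, 3.7, 11.9]
24.825 [526.51 -11.4   71.37] [-1.65  3.3  12.73]
24.875 [526.5  -11.41  71.38] [-2.51  3.26 11.16]
24.925 [526.53 -11.4   71.42] [-2.13  3.21 11.49]
```

```bash
python3 -m inch '[{"linear":[0.0003,0.0006,0.0003],"twist":[0,0,0],"gripper":0}]'|sed -n '2p;4p'; python3 -c "
from h import *
for i in range(3):
  optics.get_image('top');st=read_state();print(st['clock'],np.round(st['tcp_pos'],2),np.round(st['force'],2))"
```

```text
tcp_pos: [526.5, -11.3, 71.3]
force: [-2.0, 1.3, 12.0]
25.1 [526.47 -11.32  71.34] [-2.71  1.35 11.34]
25.15 [526.48 -11.35  71.37] [-1.98  2.01 12.61]
25.2 [526.45 -11.36  71.33] [-2.95  1.03 11.73]
```

```bash
python3 -m inch '[{"linear":[0.0003,0.0002,0.0003],"twist":[0,0,0],"gripper":0}]'|sed -n '2p;4p'; python3 -c "
from h import *
for i in range(3):
  optics.get_image('top');st=read_state();print(st['clock'],np.round(st['tcp_pos'],2),np.round(st['force'],2))"
```

```text
tcp_pos: [526.4, -11.4, 71.2]
force: [-2.0, 2.4, 12.0]
25.375 [526.44 -11.36  71.23] [-2.03  1.77 13.73]
25.425 [526.4  -11.36  71.22] [-3.07  1.51 12.94]
25.475 [526.45 -11.36  71.27] [-1.92  0.86 12.03]
```

```bash
python3 -m inch '[{"linear":[0.0002,0.0002,0.0003],"twist":[0,0,0],"gripper":0}]'|sed -n '2p;4p'; python3 -c "
from h import *
for i in range(3):
  optics.get_image('top');st=read_state();print(st['clock'],np.round(st['tcp_pos'],2),np.round(st['force'],2))"
```

```text
tcp_pos: [526.4, -11.4, 71.1]
force: [-2.2, 0.6, 12.6]
25.65 [526.38 -11.33  71.12] [-2.63  1.33 13.19]
25.7 [526.4  -11.36  71.13] [-1.74  2.08 12.61]
25.75 [526.37 -11.35  71.12] [-2.74  1.83 11.74]
```

```bash
python3 -m inch '[{"linear":[0.0002,0.0002,0.0003],"twist":[0,0,0],"gripper":0}]'|sed -n '2p;4p'; python3 -c "
from h import *
for i in range(3):
  optics.get_image('top');st=read_state();print(st['clock'],np.round(st['tcp_pos'],2),np.round(st['force'],2))"
```

```text
tcp_pos: [526.3, -11.3, 71.0]
force: [-2.0, 0.6, 13.8]
25.925 [526.34 -11.35  70.99] [-3.35  1.18 13.7 ]
25.975 [526.31 -11.32  70.98] [-2.77  1.08 14.03]
26.025 [526.34 -11.35  71.  ] [-1.69  1.18 13.95]
```

```bash
python3 -m inch '[{"linear":[0.0002,0.0002,0.0003],"twist":[0,0,0],"gripper":0}]'|sed -n '2p;4p'; python3 -c "
from h import *
for i in range(3):
  optics.get_image('top');st=read_state();print(st['clock'],np.round(st['tcp_pos'],2),np.round(st['force'],2))"
```

```text
tcp_pos: [526.3, -11.3, 70.8]
force: [-2.8, -0.2, 13.9]
26.2 [526.3  -11.34  70.86] [-2.4   0.96 14.1 ]
26.25 [526.3  -11.34  70.88] [-2.41  1.33 13.84]
26.3 [526.28 -11.35  70.9 ] [-1.24  0.79 13.87]
```

```bash
python3 -m inch '[{"linear":[0.0002,0.0002,0.0003],"twist":[0,0,0],"gripper":0}]'|sed -n '2p;4p'; python3 -c "
from h import *
for i in range(3):
  optics.get_image('top');st=read_state();print(st['clock'],np.round(st['tcp_pos'],2),np.round(st['force'],2))"
```

```text
tcp_pos: [526.2, -11.3, 70.7]
force: [-2.6, 0.0, 15.2]
26.475 [526.22 -11.32  70.73] [-1.56 -0.1  14.67]
26.525 [526.25 -11.36  70.77] [-2.53  0.36 14.6 ]
26.575 [526.28 -11.33  70.79] [-1.96 -0.   14.68]
```

```bash
python3 -m inch '[{"linear":[0.0002,0.0002,0.0003],"twist":[0,0,0],"gripper":0},{"linear":[0.0002,0.0002,0.0003],"twist":[0,0,0],"gripper":0}]'|sed -n '2p;4p'; python3 -m inch '[{"linear":[0,0,-0.001],"twist":[0,0,0],"gripper":0},{"linear":[0,0,-0.002],"twist":[0,0,0],"gripper":0}]'|sed -n '2p;4p';python3 -m inch '[{"linear":[0,0,-0.0005],"twist":[0,0,0],"gripper":0},{"linear":[0,0,-0.001],"twist":[0,0,0],"gripper":0}]'|sed -n '2p;4p';python3 -m inch '[{"linear":[0,0,-0.0005],"twist":[0,0,0],"gripper":0},{"linear":[0,0,-0.001],"twist":[0,0,0],"gripper":0}]'|sed -n '2p;4p'
```

```text
tcp_pos: [526.2, -11.3, 70.7]
force: [-2.9, 0.1, 14.8]
tcp_pos: [526.5, -11.2, 72.0]
force: [1.0, 0.5, 7.0]
tcp_pos: [526.3, -11.2, 72.3]
force: [3.4, -0.1, 4.1]
tcp_pos: [524.4, -11.1, 72.2]
force: [4.2, 1.0, 4.8]
```

```bash
python3 -m inch '[{"linear":[0,0,-0.0005],"twist":[0,0,0],"gripper":0},{"linear":[0,0,-0.001],"twist":[0,0,0],"gripper":0}]';python3 -m inch '[{"linear":[0,0,-0.001],"twist":[0,0,0],"gripper":0},{"linear":[0,0,-0.002],"twist":[0,0,0],"gripper":0}]'
```

```text
clock: 27.82
tcp_pos: [522.7, -10.9, 72.3]
tcp_rot: [3.141, -0.001, -2.878]
force: [1.7, -0.6, 2.9]
grip_width: -0.001
clock: 28.08
tcp_pos: [520.7, -10.4, 73.0]
tcp_rot: [3.139, -0.005, -2.878]
force: [-0.0, 0.3, 1.1]
grip_width: -0.003
```

```bash
python3 -m inch '[{"linear":[0,0,-0.002],"twist":[0,0,0],"gripper":0},{"linear":[0,0,-0.004],"twist":[0,0,0],"gripper":0},{"linear":[0,0,-0.006],"twist":[0,0,0],"gripper":0}]';python3 snap.py side o1
python3 - <<'E'
import cv2
im=cv2.imread("pics/o1.png");cv2.imwrite("pics/o1z.png",cv2.resize(im[170:260,220:340],None,fx=6,fy=6,interpolation=cv2.INTER_CUBIC))
E
```

```text
clock: 28.45
tcp_pos: [522.9, -10.9, 80.5]
tcp_rot: [3.141, -0.0, -2.878]
force: [-0.5, 0.0, 0.5]
grip_width: -0.001
28.5 [523.2  -10.92  80.85] [-3.1415e+00  2.0000e-04 -2.8783e+00] [-1.38 -0.46  0.35]
```

View pics/o1z.png

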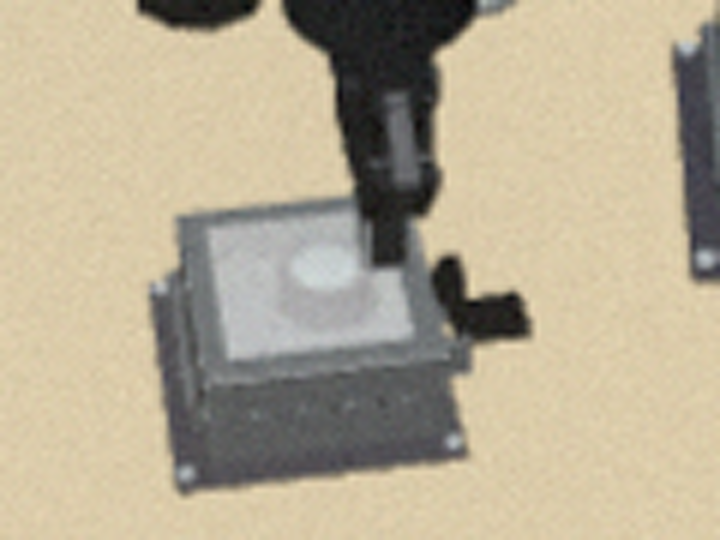

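```bash
python3 -m inch '[{"linear":[0,0,-0.02],"twist":[0,0,0],"gripper":0},{"linear":[0,0,-0.055],"twist":[0,0,0],"gripper":0},{"linear":[0,0,-0.09],"twist":[0,0,0],"gripper":0},{"linear":[0,0,-0.11],"twist":[0,0,0],"gripper":0},{"linear":[0,0,-0.11],"twist":[0,0,0],"gripper":0}]'
python3 -m inch '[{"linear":[0,0,0],"twist":[0,0,0],"gripper":0},{"linear":[0,0,0],"twist":[0,0,0],"gripper":0},{"linear":[0,0,0],"twist":[0,0,0],"gripper":0},{"linear":[0,0,0],"twist":[0,0,0],"gripper":0}]'
python3 snap.py side p1;python3 snap.py wrist p2
python3 - <<'E'
import cv2,numpy as np
a=cv2.imread("pics/p1.png")
a=cv2.resize(a[140:340,180:430],None,fx=3,fy=3,interpolation=cv2.INTER_CUBIC);cv2.imwrite("pics/p1z.png",a)
E
```

```text
clock: 29.12
tcp_pos: [524.6, -11.2, 192.6]
tcp_rot: [-3.139, 0.004, -2.878]
force: [-0.4, -0.2, -0.9]
grip_width: 0.003
clock: 29.62
tcp_pos: [522.8, -10.9, 189.9]
tcp_rot: [3.141, -0.001, -2.878]
force: [-0.2, -0.3, -0.7]
grip_width: -0.0
29.675 [522.91 -10.88 190.07] [ 3.1413e+00 -7.0000e-04 -2.8784e+00] [ 1.36 -0.54  0.02]
29.725 [522.98 -10.88 190.22] [ 3.1414e+00 -4.0000e-04 -2.8783e+00] [ 0.05 -0.38 -0.27]
```

View pics/p1z.png

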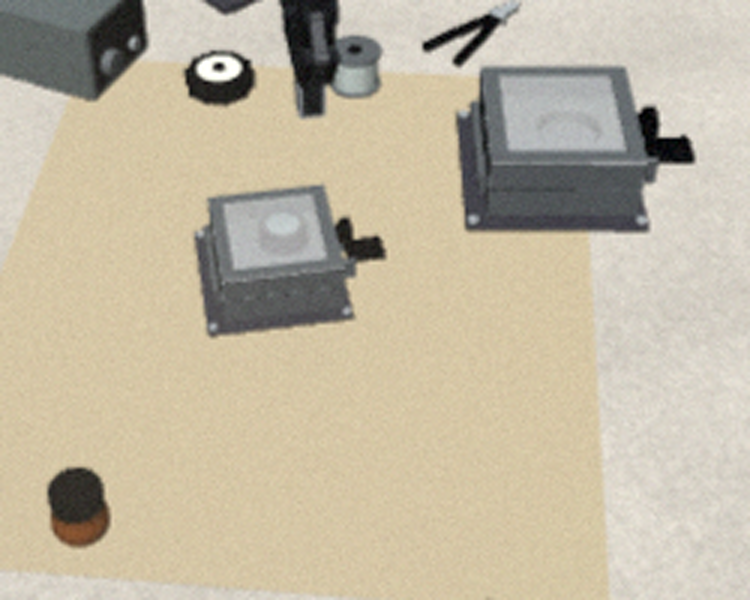

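View pics/p2.png

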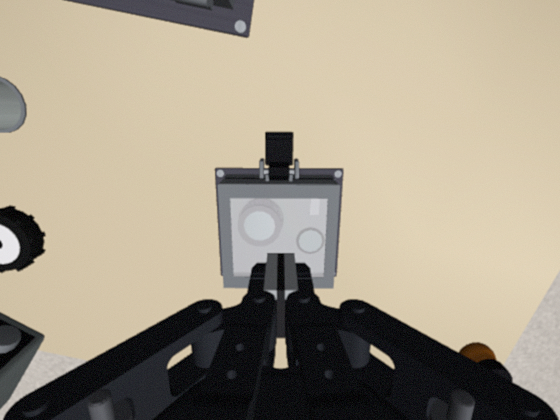

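The picture shows the lid shut on its own, with its corners at the same pixels as at the start. The latch is back at its rest position and the loupe is in its pocket under the clear top. The jar, wheel, spool and cutters haven't moved.

```bash
python3 -c "
from rig import order;print(order.job_done())"
```

```text
the job is handed in; nothing more can be done
None
```

The loupe is in its pocket and the case is shut and latched. I handed the job in at about 29.7 s of the 72 s allowed; no verdict is reported back.

- **Latch:** I pressed it with closed fingertips, reading about 7 N at most, and the lid popped up.
- **Loupe:** I lowered it into the pocket under control. The tool stopped at z = 51.6 mm, where a fully home loupe should stop, and I let go with the lid still up.
- **Lid:** I followed it down its arc and pressed until it latched. The highest total force I read was about 17 N, against the 20 N limit. I felt no distinct click, and my first readings near the shut height were unclear, partly from sideways friction. I confirmed the latch by backing off: the force fell to about zero and the lid stayed down.

**Last checks:** After I pulled back to about 120 mm above the case, the side and wrist pictures showed the lid level at its starting pixels and the latch at rest. The loupe stood in its pocket, the arm was clear, and the wheel, spool, cutters and jar were where they began. The screwdriver wasn't in the final close-up, but nothing went near it.

**Disagreement:** My rough first readings from the top camera differed from the wrist camera by about 5 mm. I used the wrist values, which the side camera matched to about 2 mm.

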